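Clear the jammed ball dispenser tube

ROBOT

A 6-joint arm with a two-finger parallel gripper is mounted at the origin on the work surface; the furniture and walls round the work are solid. World frame = base frame: x ahead of the robot, y to its left, z up, the work surface at z = 0. Lengths are in m, angles in degrees, forces in N, time in s.
With the tool pointing down it reaches from about 0.275 to 0.725 m from the base axis. Payload 5.6 kg.
Tool frame: the origin (TCP) lies midway between the tips of the shut fingers; the grasp point (between the pads) lies 19 mm behind it; y points along the fingers, z is the direction in which the jaws open and shut, and the axes are right-handed (so a half turn about y gives the same grasp; the last joint's range is limited). The gripper opens to 85 mm and grips with 20 to 120 N. Pads are 22 mm wide; open, the fingers measure 114 mm over their backs; the gripper's body (76 mm by 85 mm) begins 54 mm behind the grasp point. The pads swing forward as they close: fully open they stand 13 mm farther back than shut.
Start: joints at [-50.329, 14.616, 6.199, 0, -81.583, -16.306], TCP at [0.218, -0.505, 0.231] pointing down, gripper open.
Joint ranges: [-168.99, 168.99], [-69.2, 112.95], [-62.41, 85.93], [-164.36, 98.24], [-168.68, -3.75], [-174.98, 174.98]. Speed limits (degrees/s): [147.25, 147.25, 180, 180, 180, 180].

INTERFACE

Orientations are given as [roll, pitch, yaw] about the fixed x, y, z axes, in that order (R = Rz(yaw) Ry(pitch) Rx(roll)).
In Python, from rig import arm, optics, workorder gives the robot as it stands.
- The arm moves only by the tool play_rows, never from a script. Its argument "increments" is text: rows parted by semicolons, each of 7 numbers parted by spaces: the shift along the tool's x, y, z in m, then the turn, a rotation vector about the tool's x, y, z in rad, then the opening, from -1 (shut) to 1 (fully open), so that 0 is half open. In form: tx ty tz ax ay az claw; .... A call has 1 to 12 rows; each row is the pose to reach, as a shift and turn from the pose commanded when the call began, along the tool's axes at that moment; what a row does not reach only later rows make up. A row lasts 1/12 s, in which the tool goes at most 41.7 mm and 7.16 degrees, less where a joint would pass 70% of its speed; a pose out of reach is approached as far as the arm can. A call with a gripper value outside its range is refused whole. The fingers move at their own pace and stop on an object; the grip force is fixed at half the most. Time passes only in rows, so rows that repeat a pose let the fingers close. It gives the time, the measured TCP pose, the force and the opening at its end, in the units of the state.
- arm.state(): the state, without advancing time (a new reading comes with each control period).
- optics.camera(name): name is "side" or "top" or "wrist"; returns a dict with "pixels" (420x560x3 uint8, red, green, blue), "depth" (420x560 float32, m along the optical axis (not along the pixel's ray), 0 where there is no reading), "fx", "fy", "cx", "cy" (pixels), "origin" and "orientation" of the camera in the world; the wrist camera has in their place "T_tool_cam" (4x4, takes a point from camera to tool coordinates, whose origin is the TCP and whose axes are the tool frame's). Camera axes: x right, y down, z forward; pixel columns grow to the right and rows downward; lengths in m; the calibration is good to about 2 mm. A picture is of the moment at which its call begins: read the wrist's pose just before it.
- workorder.hand_in(): hands the job in, once; it reports no verdict.
The state is a dict: "t": time; "joints": joint angles; "dq": joint speeds; "joint_efforts": joint torques, N m; "position": TCP position; "orientation": TCP orientation; "ft_force": force on the tool from outside, world axes, zero at the start; "torque": the same for the moment, N m; "grip_width": finger opening in m.
Only numpy, scipy, OpenCV 4.12 (cv2) and the standard library are available. Lean on these libraries where they do the work, as an engineer would, in place of code of your own. Each camera call takes 0.05 s, during which the arm holds its last target.

TASK

Two steel grinding balls are jammed at the bottom of the clear tube on the tipping stand. Push the stand's catch drawer fully home and tip the leaning tube fully upright; then take the red-handled push rod from its white rack, push it down inside the tube from above until both balls have dropped into the drawer, and draw it out again. Put the used rod, tip down, into the open plastic beaker, leaving the drawer home, the tube upright, and the label roll and timer where they are.

Things in the scene. Friction and masses are not known exactly. Their poses are not given: they have to be found in the camera images.
- stand: Fixed grey tipping stand: base plate 150 (x) x 110 (y) x 8 mm, with two aluminium posts (26 x 10 mm, to 88 mm above the desk) at y = +-37 mm. Origin: under the base's centre on the desk; the tube's pivot is 75 mm straight above it. Its x axis points away from the robot (turned up to about 0.3 rad): the drawer slides along it and the tube tips in its x-z plane.
- drawer (a joint): Catch drawer, a white tray under the tube: m that it stands out toward the stand's -x. 0 = fully home (hard stop); starts about 0.035 to 0.05 out. Sliding friction about 1.2 N.
- drawer_front (a point): Point on the outer face of the drawer's blue front panel, centred, 50 mm above the desk. The panel is upright, faces the stand's -x, is 58 mm wide and reaches from 10 to 64 mm above the desk; push it toward the stand's +x. It lies 71 mm from the pivot axis when home.
- drawer_floor (a point): Point low in the tray, 14 mm above the desk; it lies straight under the pivot when the drawer is home. Axes as the stand's. The tray's inside spans x -61 to +41 mm and y +-22 mm from here, walls 26 mm high above this point; its floor slopes, 15 mm higher at the back than at the front panel, so the balls roll to the front.
- tube (a joint): Tilt of the clear tube about a level axis along the stand's y: 0 = upright (hard stop); positive = its mouth leans toward the stand's +x (away from the robot); starts about 0.45 to 0.65 rad. Stiff hinge, about 0.18 N m of friction: it stays where it is left and takes about 2 to 5 N at the mouth to move. To raise it, push the rim's far edge toward the stand's -x and let the fingers rise with it (the edge climbs as the tube comes up; a fingertip held level binds on it).
- tube_pivot (a point): Point on the tube's axis at its hinge, 75 mm above the desk. The tube's axes turn with it, z toward its mouth. The tube is open at both ends: outside 29 mm, bore 23 mm; it reaches from 16 mm below this point to 80 mm above it, along its axis.
- tube_mouth (a point): Centre of the tube's funnel mouth, 80 mm from the pivot along the tube's axis (155 mm above the desk when upright). The rim is 48 mm across outside, 42 mm inside, and narrows to the 23 mm bore 24 mm farther down.
- ball_1: Lower dark steel ball, 18 mm across, 24 g; origin at its centre. It rests on two sprung orange rubber lips across the bottom of the tube, about 7 mm below the pivot; a push of about 5 to 12 N from above forces it through.
- ball_2: Upper steel ball, the same, lying on the first; it is forced through the lips in its turn.
- rod: Push rod, 140 mm long, 80 g. Origin at the centre of its tip, z along it toward the handle. Steel shaft 12 mm across from 0 to 84 mm; black disc 52 mm across and 5 mm thick from 84 to 89 mm; round red handle 18 mm across from 89 to 140 mm. It stands upright at the start, hanging by its disc on the rack. With the disc on the upright tube's rim its tip is 4 mm below the pivot, and both balls are out.
- rod_tip (a point): Centre of the rod's tip, the lower end.
- rod_handle (a point): Middle of the red handle, on the rod's axis, 114 mm from the tip (130 mm above the desk while the rod hangs on its rack).
- rack: Fixed white rod rack, 70 x 70 x 100 mm, with a 16 mm hole through its top plate that holds the rod. Origin: centre of its underside on the desk. Lift the rod 90 mm to clear it. Rack and beaker change places: one left, one right of the stand.
- beaker: Fixed open clear plastic beaker, 110 mm high, 146 mm across the rim, about 120 mm across its 3 mm thick floor. Origin: centre of its underside on the desk. The rod may lean in it.
- label_roll: Bystander: white label roll, 61 mm across, 40 mm high, origin under its centre.
- timer: Bystander: white bench timer with red knob, 62 x 62 x 43 mm, origin under its centre.
Mind the look-alikes: they are no part of the job. What is shaped like the rod but pink or yellow is not meant.

How it is judged:
By the outcome, as a careful person would: the job done as asked, in the order asked, and still so for the second after the job is handed in, with the robot touching nothing.
It also fails if it takes over 61 s, if anything falls off the work surface, if the arm or the gripper's body presses on something with over 40 N, if the wrist force passes 120 N, or if a joint passes its speed limit or range.

## Working session

There is one attempt and no reset: what is moved stays moved. The work goes in short steps, Python scripts to look and compute and a tool call to move; the robot and the scene stay as the last step left them, time stands still between calls to the robot, and variables do not carry over. Pictures are saved under pics/ and viewed, and the job is handed in when it is done.

Besides the shell and the picture viewer there is one more tool, called after ">>>" as name(argument=value, ...), one argument or row to a line, values as JSON. play_rows: Moves the arm, as the interface text tells. Its arguments: {"type":"object","properties":{"increments":{"type":"string"}},"required":["increments"]}

```bash
ls -la; mkdir -p pics; cat > h.py <<'E'
import numpy as np, cv2
from rig import arm, optics, workorder
from scipy.spatial.transform import Rotation as R
def snap(name,fn):
    s=arm.state(); c=optics.camera(name)
    cv2.imwrite('pics/'+fn+'.png',cv2.cvtColor(c['pixels'],cv2.COLOR_RGB2BGR))
    np.savez('pics/'+fn+'.npz',**{k:v for k,v in c.items()},pos=s['position'],ori=s['orientation'])
    return c,s
E
python3 - <<'E'
from h import *
print(arm.state())
for n in ['side','top','wrist']:
    c,s=snap(n,n+'0'); print(n,{k:v for k,v in c.items() if k not in('pixels','depth')})
E
```

```text
total 12
drwxr-xr-x  3 agent agent 4096 Dec  6 20:02 .
drwxr-xr-x 23 root  root  4096 Dec  6 20:02 ..
drwxr-xr-x  2 agent agent 4096 Dec  6 20:02 pics
{'t': 0.0, 'joints': array([-5.03282822e+01,  1.46523842e+01,  6.13067904e+00, -2.92867014e-02,
       -8.15835464e+01, -1.63081885e+01]), 'dq': array([-0.0344484 , -0.01949125, -0.0603955 ,  0.06205189,  0.01972819,
        0.00247906]), 'joint_efforts': array([ 1.13789400e-03, -3.86634421e+01,  2.37943161e+01,  5.36502197e+00,
       -5.97338600e-03,  1.60860765e-05]), 'position': array([ 0.21799005, -0.50440653,  0.23039639]), 'orientation': array([-8.98908492e+01,  1.75728646e-03,  2.33592177e+01]), 'ft_force': array([0.34076767, 0.00941713, 0.60350566]), 'torque': array([-0.00493123,  0.02822813, -0.00803936]), 'grip_width': 0.0852541103922154}
side {'fx': 480.23982592239145, 'fy': 480.23982592239145, 'cx': 279.2975914826093, 'cy': 202.6627887058349, 'origin': array([ 0.51891105, -0.97898156,  0.74199381]), 'orientation': array([-123.33963616,    0.55669727,   -0.58182304])}
top {'fx': 449.79871389377246, 'fy': 449.79871389377246, 'cx': 273.21197769408155, 'cy': 210.5935867832008, 'origin': array([ 0.30031356, -0.01512647,  1.45730259]), 'orientation': array([-170.46549159,    0.90041997,  -91.64931489])}
wrist {'fx': 310.30983062734236, 'fy': 310.30983062734236, 'cx': 278.3139836727767, 'cy': 211.59776054437174, 'T_tool_cam': array([[ 3.92462699e-05,  9.51280711e-01,  3.08326138e-01,
        -7.83420756e-02],
       [ 3.77571399e-04, -3.08326130e-01,  9.51280639e-01,
        -1.42737802e-01],
       [ 9.99999928e-01,  7.90809146e-05, -3.71277039e-04,
        -3.61402813e-04],
       [ 0.00000000e+00,  0.00000000e+00,  0.00000000e+00,
         1.00000000e+00]])}
```

View pics/side0.png

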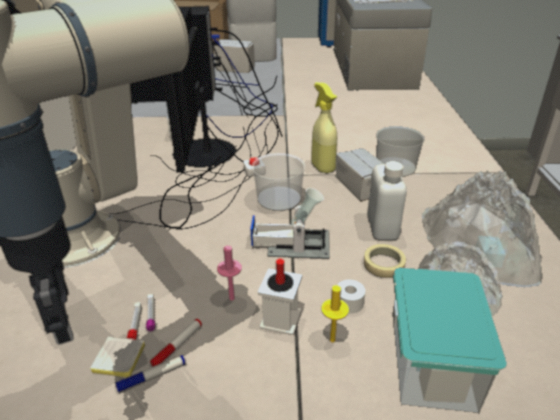

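View pics/top0.png

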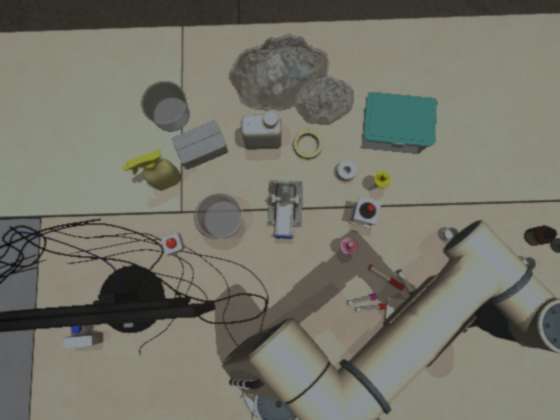

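View pics/wrist0.png

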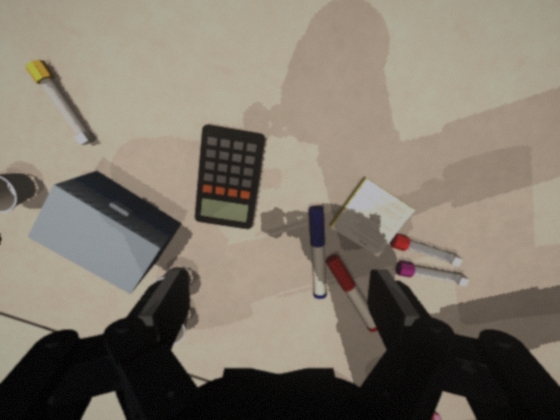

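```bash
cat >> h.py <<'E'
def load(fn): return np.load('pics/'+fn+'.npz')
def camT(c):
    if 'T_tool_cam' in c:
        T=np.eye(4);T[:3,:3]=R.from_euler('xyz',c['ori'],degrees=True).as_matrix();T[:3,3]=c['pos'];return T@c['T_tool_cam']
    T=np.eye(4);T[:3,:3]=R.from_euler('xyz',c['orientation'],degrees=True).as_matrix();T[:3,3]=c['origin'];return T
def cloud(c):
    T=camT(c);v,u=np.indices(c['depth'].shape);d=c['depth']
    P=np.stack([(u-c['cx'])/c['fx']*d,(v-c['cy'])/c['fy']*d,d],-1)
    P=P@T[:3,:3].T+T[:3,3];P[d==0]=np.nan;return P
def ray(c,u,v,z):
    T=camT(c);d=T[:3,:3]@np.array([(u-c['cx'])/c['fx'],(v-c['cy'])/c['fy'],1]);o=T[:3,3]
    return o+d*(z-o[2])/d[2]
def proj(c,p):
    T=camT(c);q=T[:3,:3].T@(np.asarray(p)-T[:3,3]);return q[0]/q[2]*c['fx']+c['cx'],q[1]/q[2]*c['fy']+c['cy']
def crop(fn,u0,v0,u1,v1,k,out):
    im=cv2.imread('pics/'+fn+'.png')[v0:v1,u0:u1]
    cv2.imwrite('pics/'+out+'.png',cv2.resize(im,None,fx=k,fy=k,interpolation=cv2.INTER_CUBIC))
E
python3 - <<'E'
from h import *
crop('top0',180,160,400,260,3.6,'top0c')
crop('side0',200,140,400,290,4,'side0c')
for f,pts in (('top0',[(220,216),(367,210),(285,185),(284,237),(285,205),(171,243),(200,220),(383,179),(347,245),(346,170),(262,125)]),('side0',[(281,263),(280,290),(309,200),(258,232),(298,240),(278,190),(255,166)])):
    P=cloud(load(f))
    for u,v in pts: print(f,u,v,P[v,u].round(3))
E
```

```text
top0 220 216 [0.533 0.176 0.001]
top0 367 210 [ 0.516 -0.28   0.132]
top0 285 185 [ 0.603 -0.039  0.12 ]
top0 284 237 [ 0.454 -0.031  0.036]
top0 285 205 [ 0.551 -0.038  0.066]
top0 171 243 [0.445 0.327 0.039]
top0 200 220 [0.512 0.23  0.066]
top0 383 179 [ 0.613 -0.338  0.116]
top0 347 245 [ 0.415 -0.217  0.115]
top0 346 170 [ 0.675 -0.245 -0.   ]
top0 262 125 [0.781 0.025 0.163]
side0 281 263 [ 0.523 -0.295  0.157]
side0 280 290 [ 0.521 -0.312  0.106]
side0 309 200 [ 0.591 -0.054  0.14 ]
side0 258 232 [ 0.468 -0.008  0.016]
side0 298 240 [ 0.566 -0.077  0.042]
side0 278 190 [0.52  0.099 0.073]
side0 255 166 [0.457 0.185 0.099]
```

View pics/top0c.png

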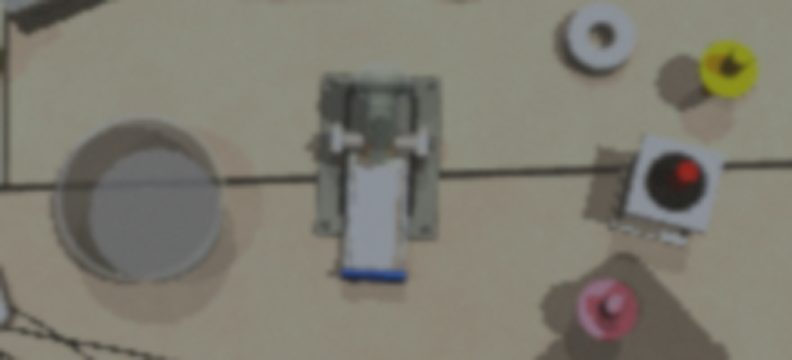

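View pics/side0c.png

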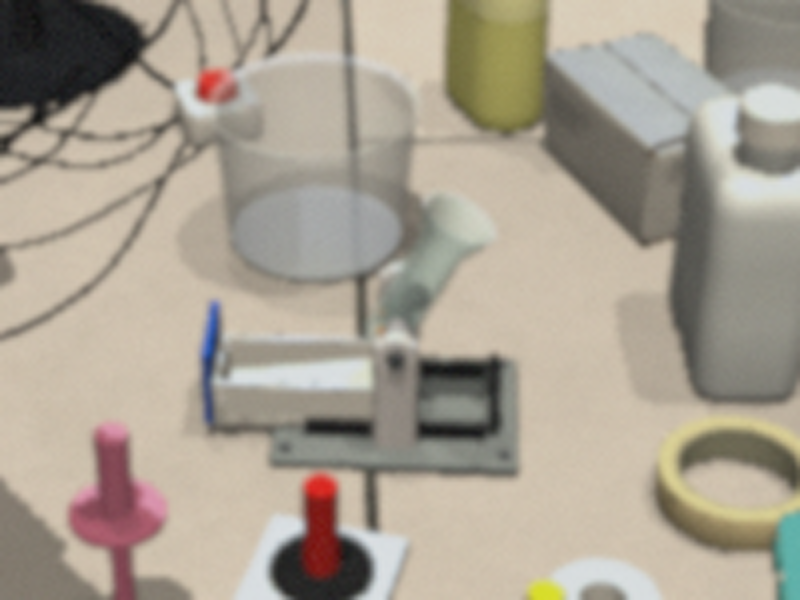

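```bash
python3 - <<'E'
from h import *
c=load('top0'); s=load('side0')
def tp(x,y): return 180+(x+.5)/3.6-.5,160+(y+.5)/3.6-.5
def sp(x,y): return 200+x/4-.4,140+y/4-.4
for n,p,z in [('postL',(335,143),.088),('postR',(422,140),.088),('bTL',(322,74),.008),('bTR',(440,78),.008),('bBL',(316,233),.008),('bBR',(437,240),.008),('pL',(342,273),.064),('pR',(405,275),.064),('bkr',(137,201),.110),('rack',(675,186),.1),('disc',(676,183),.105),('handletop',(689,173),.156)]:
    print('top',n,ray(c,*tp(*p),z).round(4))
for n,p,z in [('postRtop',(395,338),.088),('bBR',(272,466),.0),('bTR',(516,472),.0),('bTL',(515,361),.008),('disc',(322,570),.105),('handletop',(320,482),.156),('panelTopR',(208,345),.064),('panelTopL',(214,302),.064),('bkrRim',(316,100),.110)]:
    print('side',n,ray(s,*sp(*p),z).round(4))
# masks
for nm,cc,zs in (('top',c,.156),('side',s,.156)):
    im=cv2.cvtColor(cc['pixels'],cv2.COLOR_RGB2HSV)
    P=cloud(cc)
    h,sa,v=[im[...,i].astype(int) for i in range(3)]
    red=((h<6)|(h>174))&(sa>170)&(v>90); blue=(h>105)&(h<125)&(sa>150)&(v>60)
    for n2,m in (('red',red),('blue',blue)):
        k,l,st,ce=cv2.connectedComponentsWithStats(m.astype(np.uint8))
        for i in range(1,k):
            if st[i,4]>15: print(nm,n2,st[i],ce[i].round(1),np.nanmedian(P[l==i],0).round(3))
E
```

```text
top postL [5.662e-01 4.000e-04 8.800e-02]
top postR [ 0.5664 -0.0746  0.088 ]
top bTL [0.6466 0.0113 0.008 ]
top bTR [ 0.6393 -0.0967  0.008 ]
top bBL [0.4995 0.0208 0.008 ]
top bBR [ 0.4898 -0.0881  0.008 ]
top pL [ 0.4563 -0.0022  0.064 ]
top pR [ 0.4529 -0.0565  0.064 ]
top bkr [0.5174 0.1686 0.11  ]
top rack [ 0.5176 -0.2866  0.1   ]
top disc [ 0.5194 -0.2866  0.105 ]
top handletop [ 0.519  -0.2874  0.156 ]
side postRtop [ 0.5659 -0.0764  0.088 ]
side bBR [ 0.4926 -0.0842  0.    ]
side bTR [ 0.6386 -0.093   0.    ]
side bTL [0.6472 0.0072 0.008 ]
side disc [ 0.5213 -0.2894  0.105 ]
side handletop [ 0.5208 -0.2845  0.156 ]
side panelTopR [ 0.4554 -0.0477  0.064 ]
side panelTopL [ 0.4574 -0.0027  0.064 ]
side bkrRim [0.5225 0.1703 0.11  ]
top red [368 205   6   6  23] [370.5 207.4] [ 0.521 -0.285  0.155]
top red [167 239   8   8  43] [171.  243.1] [0.444 0.326 0.042]
top red [380 304   5   5  19] [382.4 306.2] [ 0.23  -0.331  0.018]
top blue [ 72 326   8   7  49] [ 75.4 329. ] [0.193 0.595 0.096]
side red [276 259   8  25 156] [279.7 272. ] [ 0.521 -0.294  0.133]
side red [128 330   8   9  58] [131.8 333.9] [ 0.231 -0.336  0.018]
side red [151 345  23  20 191] [162.2 354.8] [ 0.3   -0.387  0.018]
side blue [117 373  27  18 219] [129.8 381.5] [ 0.254 -0.442  0.017]
```

```bash
cat >> h.py <<'E'
def rel(p,rpy=None,cur=None):
    """shift, rotvec in tool axes from the current measured pose to world pose"""
    s=cur or arm.state(); Rc=R.from_euler('xyz',s['orientation'],degrees=True)
    d=Rc.inv().apply(np.asarray(p)-s['position'])
    r=np.zeros(3) if rpy is None else (Rc.inv()*R.from_euler('xyz',rpy,degrees=True)).as_rotvec()
    print('t',s['t'],'shift',d.round(4),'turn',r.round(4),'steps',round(np.linalg.norm(d)/.0417,1)); return d,r
E
python3 - <<'E'
from h import *
P=cloud(load('top0'))
m=(P[...,2]>.15)&(P[...,1]>0.0)
for u0 in range(0,300,20):
    q=P[:,u0:u0+20][m[:,u0:u0+20]]
    if len(q): print(u0,len(q),np.nanmin(q,0).round(2),np.nanmax(q,0).round(2))
rel([.385,-.027,.230],[-90,0,-3.4])
E
```

```text
0 426 [0.22 0.58 0.15] [0.44 0.8  0.41]
20 420 [0.22 0.54 0.22] [0.26 0.65 0.42]
40 422 [0.22 0.49 0.16] [0.27 0.64 0.42]
60 421 [0.22 0.45 0.17] [0.27 0.6  0.42]
80 456 [0.23 0.4  0.18] [0.29 0.53 0.41]
100 590 [0.23 0.35 0.16] [0.29 0.48 0.42]
120 626 [0.23 0.31 0.16] [0.67 0.44 0.42]
140 847 [0.23 0.26 0.15] [0.69 0.38 0.41]
160 502 [0.23 0.22 0.15] [0.69 0.34 0.41]
180 339 [0.24 0.18 0.15] [0.28 0.26 0.41]
200 124 [0.24 0.18 0.15] [0.26 0.21 0.34]
220 469 [0.06 0.07 0.15] [0.16 0.15 0.54]
240 1594 [-0.04  0.02  0.15] [1.04 0.1  0.7 ]
260 1716 [-0.04  0.    0.15] [1.05 0.05 0.71]
t 0.15 shift [0.3427 0.0011 0.3722] turn [-1.400e-03  4.671e-01 -4.000e-04] steps 12.1
```

>>> play_rows(
  increments="0.020 0 0.022 0 0.03 0 -1;0.045 0 0.05 0 0.07 0 -1;0.073 0 0.08 0 0.11 0 -1;0.101 0 0.11 0 0.15 0 -1;0.13 0 0.141 0 0.19 0 -1;0.159 0 0.172 0 0.23 0 -1;0.188 0 0.203 0 0.27 0 -1;0.217 0 0.235 0 0.31 0 -1;0.246 0 0.267 0 0.35 0 -1;0.275 0 0.298 0 0.39 0 -1;0.303 0 0.328 0 0.43 0 -1;0.328 0 0.355 0 0.467 0 -1",
)

```text
t: 1.15
position: [0.3781, -0.0475, 0.2315]
orientation: [-90.0, -0.0, -3.5]
ft_force: [1.6, -0.9, -1.0]
grip_width: -0.0002
```

```bash
python3 - <<'E'
from h import *
c,s=snap('wrist','w1'); print(s)
E
```

```text
{'t': 1.15, 'joints': array([ 1.67444318e+01, -5.06141057e+00, -1.55978365e+01, -3.49600959e-03,
       -7.94221524e+01, -1.10230105e+02]), 'dq': array([ 69.01611866,  10.87519296,   9.33095825,   0.32697926,
         1.6238692 , -93.35655829]), 'joint_efforts': array([ -5.66006899, -21.01564944,  22.75529981,   5.09567678,
        -0.22912765,   2.049933  ]), 'position': array([ 0.37807018, -0.04746771,  0.23146995]), 'orientation': array([-8.99824517e+01, -3.76778666e-02, -3.48631979e+00]), 'ft_force': array([ 1.63628521, -0.93582365, -1.0449272 ]), 'torque': array([-6.04182178e-02, -2.16642832e-01, -1.50748019e-04]), 'grip_width': -0.00017904360699473812}
```

View pics/w1.png

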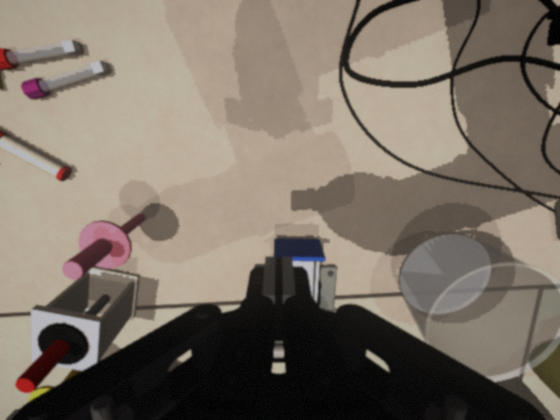

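>>> play_rows(
  increments="0.01 0.01 0.01 0 0 0 -1;0.02 0.04 0.018 0 0 0 -1;0.025 0.075 0.022 0 0 0 -1;0.025 0.11 0.022 0 0 0 -1;0.025 0.14 0.022 0 0 0 -1;0.025 0.165 0.022 0 0 0 -1;0.025 0.180 0.022 0 0 0 -1;0.025 0.186 0.022 0 0 0 -1",
)

```text
t: 1.87
position: [0.4025, -0.0296, 0.0429]
orientation: [-90.1, 0.3, -3.4]
ft_force: [0.2, 0.1, -0.5]
grip_width: -0.0001
```

```bash
python3 - <<'E'
from h import *
c,s=snap('wrist','w2'); print(s['position'],s['orientation'],s['ft_force'])
c,s=snap('side','s2')
c,s=snap('top','t2')
crop('side0',200,140,400,290,1,'x')
crop('s2',180,140,380,290,4,'s2c')
P=cloud(load('t2'))
m=P[...,2]>.12
print(P[250:420:15,180:330:15,2].round(2))
E
```

```text
[ 0.40246321 -0.02955808  0.04286581] [-90.07536794   0.27738041  -3.41147655] [ 0.15168393  0.08884368 -0.46752351]
[[ 0.02 -0.     nan  0.45  0.45  0.45  0.47  0.47  0.47  0.  ]
 [ 0.    0.46  0.45  0.47  0.46  0.44  0.42 -0.    0.    0.01]
 [ 0.01 -0.    0.48  0.5   0.5  -0.   -0.   -0.   -0.   -0.  ]
 [ 0.01  0.    0.49  0.53  0.53  0.47 -0.01  0.   -0.    0.  ]
 [ 0.41  0.4   0.5   0.56  0.56  0.51  0.    0.    0.    0.01]
 [-0.   -0.   -0.    0.58  0.59  0.58 -0.   -0.   -0.    0.  ]
 [ 0.   -0.01  0.    0.6   0.61  0.6  -0.   -0.   -0.01 -0.  ]
 [-0.   -0.    0.    0.61  0.62  0.62  0.59  0.01 -0.01  0.  ]
 [ 0.    0.   -0.    0.62  0.64  0.64  0.63  0.15  0.18 -0.  ]
 [-0.   -0.   -0.    0.62  0.66  0.67  0.66  0.22  0.21  0.01]
 [ 0.   -0.    0.32  0.64  0.67  0.68  0.69  0.69  0.22  0.2 ]
 [-0.    0.57  0.65  0.68  0.69  0.7   0.7   0.71  0.68  0.  ]]
```

View pics/s2c.png

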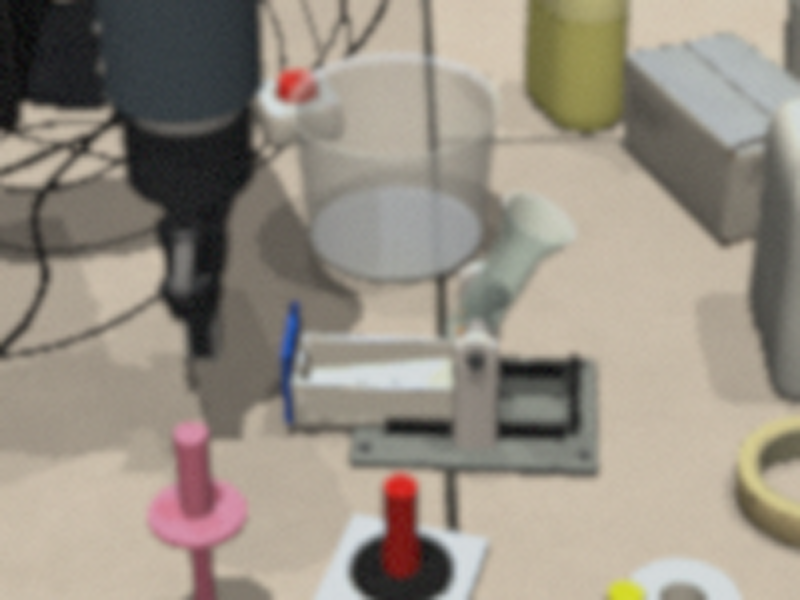

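View pics/t2.png

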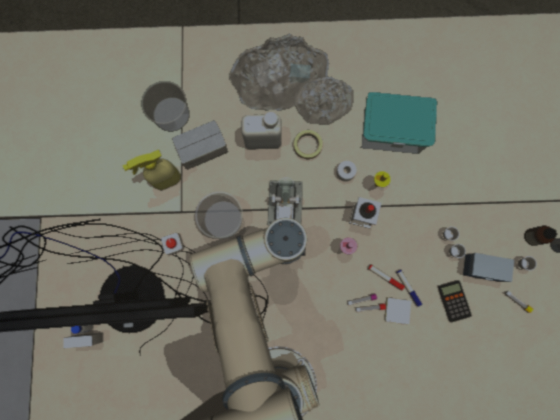

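View pics/w2.png

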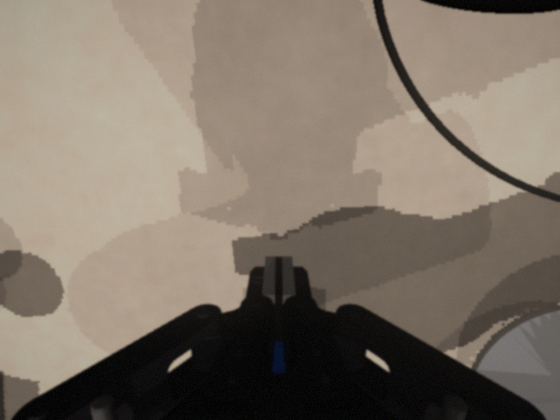

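>>> play_rows(
  increments="0.015 0 0 0 0 0 -1;0.03 0 0 0 0 0 -1;0.038 0 0 0 0 0 -1;0.044 0 0 0 0 0 -1;0.05 0 0 0 0 0 -1;0.056 0 0 0 0 0 -1;0.062 0 0 0 0 0 -1;0.067 0 0 0 0 0 -1;0.072 0 0 0 0 0 -1;0.075 0 0 0 0 0 -1;0.077 0 0 0 0 0 -1;0.078 0 0 0 0 0 -1",
)

```text
t: 3.02
position: [0.4825, -0.0338, 0.0452]
orientation: [-90.0, 0.0, -3.4]
ft_force: [-1.6, -0.6, 0.2]
grip_width: -0.0003
```

>>> play_rows(
  increments="0.001 0 0 0 0 0 -1;0.002 0 0 0 0 0 -1;0.003 0 0 0 0 0 -1;0.004 0 0 0 0 0 -1",
)

```text
t: 3.35
position: [0.4862, -0.034, 0.0452]
orientation: [-90.0, 0.0, -3.4]
ft_force: [-0.7, -0.9, -0.5]
grip_width: -0.0003
```

```bash
python3 - <<'E'
from h import *
c,s=snap('side','s3');print(s['position'],s['ft_force'])
crop('s3',180,140,380,290,4,'s3c')
E
```

```text
[ 0.486204   -0.03396375  0.04524032] [-0.68957282 -0.87109487 -0.50160746]
```

View pics/s3c.png

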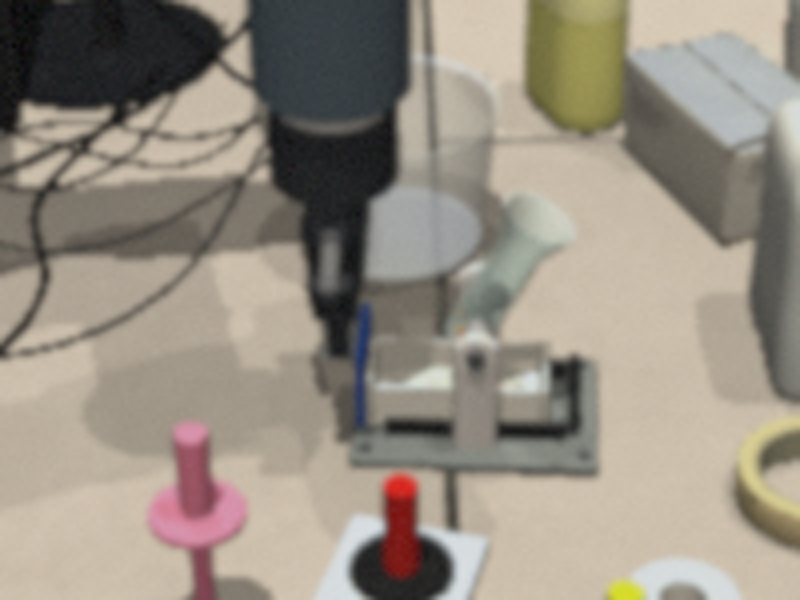

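Drawer nearly home (front panel now at about (363,365) in the crop); a small gap may remain. I press on until the force rises.

>>> play_rows(
  increments="0.001 0 0 0 0 0 -1;0.002 0 0 0 0 0 -1;0.003 0 0 0 0 0 -1;0.004 0 0 0 0 0 -1;0.005 0 0 0 0 0 -1;0.005 0 0 0 0 0 -1",
)

```text
t: 3.9
position: [0.4877, -0.0343, 0.0449]
orientation: [-90.0, 0.4, -3.4]
ft_force: [-13.0, 2.8, 10.4]
grip_width: 0.0001
```

```bash
cat >> h.py <<'E'
PIV=np.array([.568,-.038,.075]); YAW=-.06
EX=np.array([np.cos(YAW),np.sin(YAW),0]); EY=np.array([-np.sin(YAW),np.cos(YAW),0])
def rayplane(c,u,v,off=0):
    T=camT(c);d=T[:3,:3]@np.array([(u-c['cx'])/c['fx'],(v-c['cy'])/c['fy'],1]);o=T[:3,3]
    p=o+d*(((PIV-o)@EY+off)/(d@EY)); return np.array([(p-PIV)@EX,p[2]-.075])
E
python3 - <<'E'
from h import *
c=load('s3')
for n,x,y in [('far edge',577,228),('near edge',509,200),('low tube',483,262)]:
    print(n,rayplane(c,180+x/4-.4,140+y/4-.4).round(4))
th=.55
for th in(.45,.55,.65): print(th,24*np.cos(th)+80*np.sin(th),80*np.cos(th)-24*np.sin(th), -24*np.cos(th)+80*np.sin(th),80*np.cos(th)+24*np.sin(th))
E
```

```text
far edge [0.0581 0.0654]
near edge [0.0183 0.0837]
low tube [0.0039 0.0405]
0.45 56.407973185362664 61.59659536954462 13.186512272434172 82.47494100688368
0.55 62.275566843880874 55.65746827042463 21.3543897850246 80.74645525909628
0.65 67.52092362406052 49.16223014625952 29.308901293705823 78.21117762158941
```

>>> play_rows(
  increments="-0.005 0 0 0 0 0 -1;-0.02 -0.02 0 0 0 0 -1;-0.02 -0.05 0 0 0 0 -1;-0.015 -0.09 0 0 0 0 -1;0 -0.13 0 0 0 0 -1;0.02 -0.158 0 0 0 0 -1;0.05 -0.17 0 0 0 0 -1;0.085 -0.17 0 0 0 0 -1;0.12 -0.17 0 0 0 0 -1;0.15 -0.17 0 0 0 0 -1;0.165 -0.17 0 0 0 0 -1;0.17 -0.17 0 0 0 0 -1",
)

```text
t: 4.9
position: [0.6634, -0.0442, 0.2135]
orientation: [-90.0, 0.0, -3.4]
ft_force: [-1.1, 0.1, -1.0]
grip_width: -0.0001
```

>>> play_rows(
  increments="0 0.02 0 0 0 0 -1;0 0.05 0 0 0 0 -1;0 0.078 0 0 0 0 -1;-0.006 0.09 0 0 0 0 -1;-0.014 0.092 0 0 0 0 -1;-0.020 0.092 0 0 0 0 -1;-0.0255 0.0918 0 0 0 0 -1;-0.029 0.089 0 0 0 0 -1;-0.032 0.086 0 0 0 0 -1;-0.035 0.0837 0 0 0 0 -1;-0.0385 0.0812 0 0 0 0 -1;-0.042 0.079 0 0 0 0 -1",
)

```text
t: 5.9
position: [0.6195, -0.0415, 0.1371]
orientation: [-90.0, -0.1, -3.4]
ft_force: [3.4, 1.0, -0.0]
grip_width: 0.0001
```

```bash
python3 - <<'E'
from h import *
c,s=snap('side','s4');print(s['position'],s['ft_force'])
crop('s4',180,140,380,290,4,'s4c')
E
```

```text
[ 0.61948388 -0.04152128  0.13706358] [ 3.39932063  0.95541595 -0.04386661]
```

View pics/s4c.png

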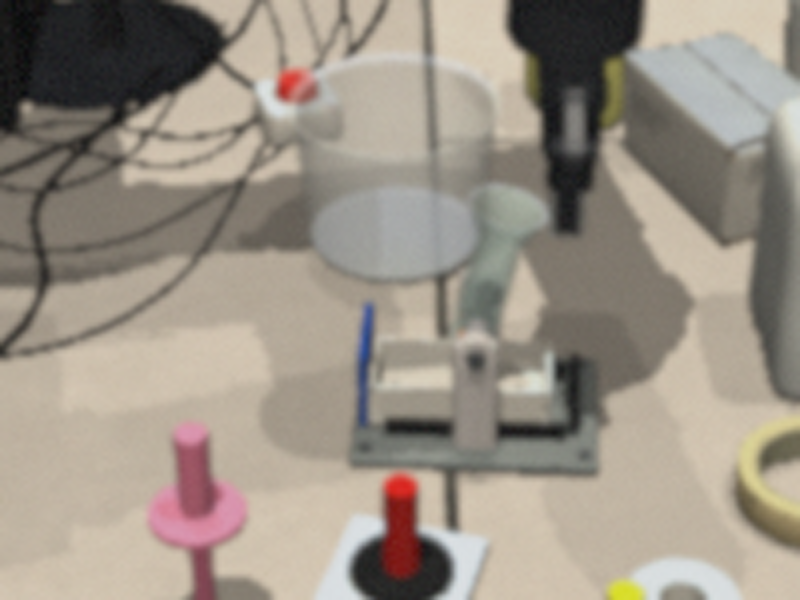

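>>> play_rows(
  increments="-0.0035 -0.002 0 0 0 0 -1;-0.007 -0.004 0 0 0 0 -1;-0.0105 -0.0055 0 0 0 0 -1;-0.014 -0.007 0 0 0 0 -1;-0.017 -0.008 0 0 0 0 -1;-0.019 -0.0085 0 0 0 0 -1;-0.020 -0.0087 0 0 0 0 -1",
)

```text
t: 6.53
position: [0.6027, -0.0404, 0.1445]
orientation: [-90.0, -0.4, -3.4]
ft_force: [19.0, -2.3, -14.0]
grip_width: -0.0002
```

>>> play_rows(
  increments="-0.001 -0.0003 0 0 0 0 -1;-0.002 -0.0005 0 0 0 0 -1",
)

```text
t: 6.7
position: [0.6024, -0.0403, 0.1447]
orientation: [-89.9, -0.6, -3.4]
ft_force: [24.6, -3.3, -19.0]
grip_width: -0.0003
```

>>> play_rows(
  increments="0.006 0 0 0 0 0 -1;0.025 -0.005 0 0 0 0 -1;0.035 -0.035 0 0 0 0 -1;0.035 -0.07 -0.005 0 0 0 -1;0.025 -0.098 -0.025 0 0 0 -1;0.008 -0.105 -0.055 0 0 0 -0.5;-0.008 -0.105 -0.09 0 0 0 0;-0.023 -0.105 -0.125 0 0 0 0.2;-0.038 -0.105 -0.16 0 0 0 0.2;-0.052 -0.105 -0.195 0 0 0 0.2;-0.061 -0.105 -0.228 0 0 0 0.2;-0.065 -0.105 -0.250 0 0 0 0.2",
)

```text
t: 7.7
position: [0.5144, -0.2887, 0.2507]
orientation: [-90.0, 0.1, -3.5]
ft_force: [0.4, 0.3, -0.6]
grip_width: 0.0511
```

```bash
python3 - <<'E'
from h import *
c,s=snap('side','s5');print(s['position'],s['ft_force'],s['grip_width'])
crop('s5',180,140,380,290,4,'s5c')
c,s=snap('wrist','w5');print(s['position'],s['ft_force'],s['dq'].round(1))
E
```

```text
[ 0.51442007 -0.28870729  0.25070455] [ 0.35524989  0.30442722 -0.61798425] 0.051059499071573214
[ 0.51384273 -0.29126175  0.25035018] [-0.32636808 -1.61182938 -0.79252442] [ 3.4 -0.4 -1.3 -1.   0.4 -5.4]
```

View pics/s5c.png

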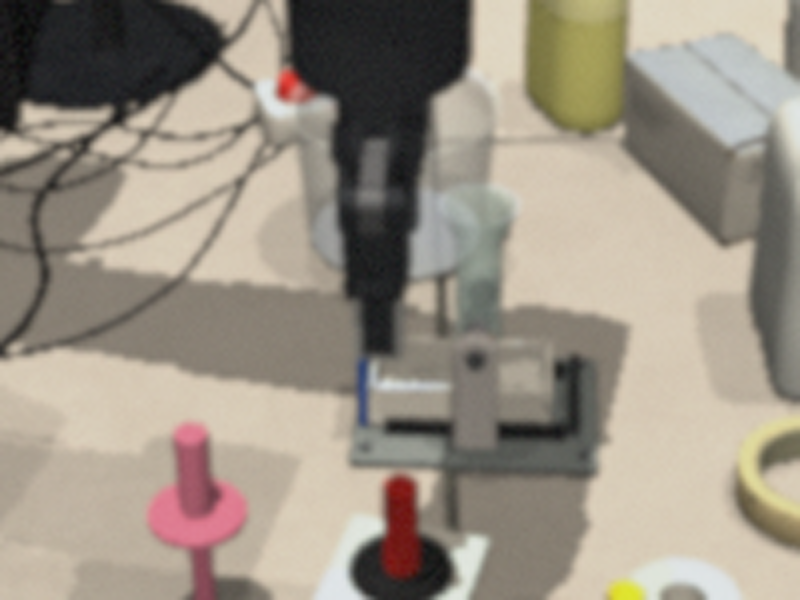

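View pics/w5.png

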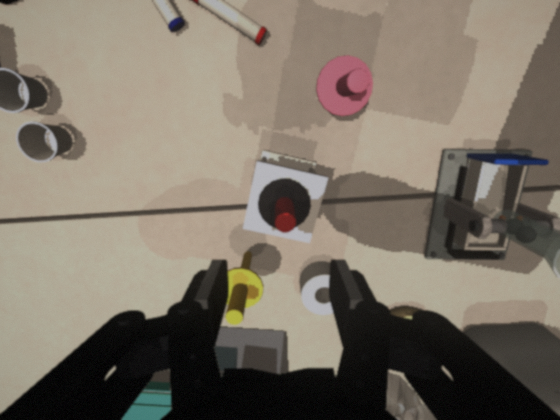

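```bash
python3 - <<'E'
from h import *
c=load('w5')
im=cv2.cvtColor(c['pixels'],cv2.COLOR_RGB2HSV);h,s,v=[im[...,i].astype(int) for i in range(3)]
red=((h<8)|(h>172))&(s>150)&(v>60); red[:150]=0;red[260:]=0
k,l,st,ce=cv2.connectedComponentsWithStats(red.astype(np.uint8))
for i in range(1,k):
    if st[i,4]>30: print(st[i],ce[i])
P=cloud(c); q=P[red]; print(np.nanmedian(q,0), np.nanmax(q[:,2]))
top=red&(P[...,2]>.150); print(np.nanmean(P[top],0)); vv,uu=np.nonzero(top); print(uu.mean(),vv.mean(),ray(c,uu.mean(),vv.mean(),.156))
blk=(v<45)&(c['depth']>.1)&(abs(P[...,2]-.105)<.006); blk[:170]=0;blk[250:]=0;blk[:,:250]=0;blk[:,320:]=0
m=(blk|(red)).astype(np.uint8)
vv,uu=np.nonzero(blk); 
cs,_=cv2.findContours(blk.astype(np.uint8),cv2.RETR_EXTERNAL,cv2.CHAIN_APPROX_NONE); cc=max(cs,key=len);(x,y),r=cv2.minEnclosingCircle(cc);print('disc',x,y,r,ray(c,x,y,.105))
print('tube mouth px?', proj(c,PIV+[0,0,.08]), 'rack top corners')
rel([.5205,-.286,.117])
E
```

```text
[275 211  21  20 303] [285.0330033  221.00990099]
[ 0.52060826 -0.2863961   0.15593439] 0.15780630480423566
[ 0.5205544  -0.28641966  0.15591443]
285.06333333333333 221.03333333333333 [ 0.52050656 -0.2864185   0.156     ]
disc 284.5 204.5 24.545974731445312 [ 0.5216204  -0.28606484  0.105     ]
tube mouth px? (np.float64(582.1331367355058), np.float64(256.23268266194236)) rack top corners
t 7.8 shift [0.0059 0.1331 0.0036] turn [0. 0. 0.] steps 3.2
```

>>> play_rows(
  increments="0.006 0.01 0.004 0 0 0 0.2;0.006 0.03 0.004 0 0 0 0.2;0.006 0.04 0.004 0 0 0 0.2;0.006 0.04 0.004 0 0 0 0.2",
)

```text
t: 8.13
position: [0.5224, -0.2806, 0.2068]
orientation: [-89.9, 0.4, -3.3]
ft_force: [-0.2, 0.9, 0.8]
grip_width: 0.0509
```

```bash
python3 - <<'E'
from h import *
print(arm.state()['dq'].round(1)); rel([.5207,-.2863,.117])
E
```

```text
[-0.2 -0.9  3.7  1.4 -2.5  0.2]
t 8.1333 shift [-0.0007  0.0898 -0.006 ] turn [0. 0. 0.] steps 2.2
```

>>> play_rows(
  increments="0 0 0 0 0 0 0.2;0 0 0 0 0 0 0.2;0 0 0 0 0 0 0.2",
)

```text
t: 8.38
position: [0.5242, -0.2825, 0.2116]
orientation: [-90.0, -0.1, -3.4]
ft_force: [-0.8, 0.3, -0.2]
grip_width: 0.0513
```

```bash
python3 - <<'E'
from h import *
print(arm.state()['dq'].round(1)); rel([.5207,-.2863,.117])
E
```

```text
[-0.2  0.1  0.  -0.2  0.1  0. ]
t 8.3833 shift [-0.0035  0.0946 -0.0039] turn [0. 0. 0.] steps 2.3
```

>>> play_rows(
  increments="-0.0035 0.01 -0.004 0 0 0 0.2;-0.0035 0.03 -0.004 0 0 0 0.2;-0.0035 0.05 -0.004 0 0 0 0.2;-0.0035 0.07 -0.004 0 0 0 0.2;-0.0035 0.085 -0.004 0 0 0 0.2;-0.0035 0.0945 -0.004 0 0 0 0.2;-0.0035 0.0945 -0.004 0 0 0 0.2;-0.0035 0.0945 -0.004 0 0 0 0.2",
)

```text
t: 9.05
position: [0.5203, -0.2866, 0.1167]
orientation: [-90.0, -0.0, -3.4]
ft_force: [-0.7, -0.1, 0.4]
grip_width: 0.0516
```

```bash
python3 - <<'E'
from h import *
print(arm.state()['dq'].round(1)); rel([.5207,-.2863,.117])
c,s=snap('side','s6');crop('s6',220,170,340,280,5,'s6c')
c,s=snap('wrist','w6')
E
```

```text
[-0.  -0.7  1.4  0.4 -0.2 -0. ]
t 9.05 shift [ 0.0004 -0.0003  0.0003] turn [0. 0. 0.] steps 0.0
```

View pics/s6c.png

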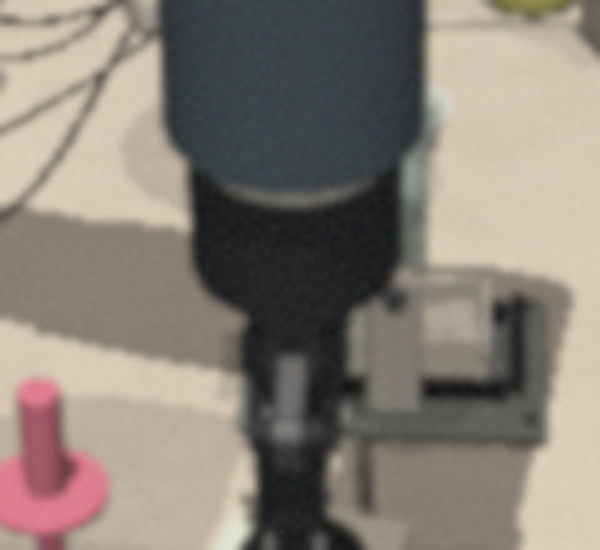

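View pics/w6.png

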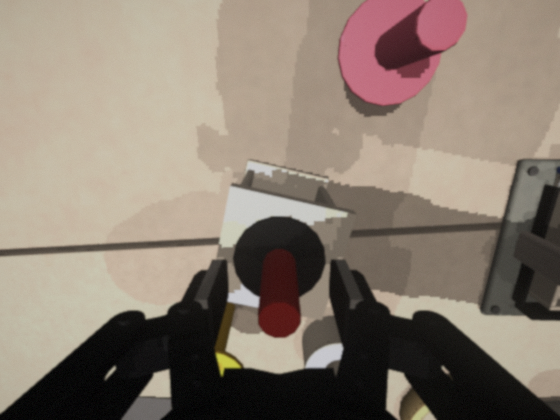

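>>> play_rows(
  increments="0 0 0 0 0 0 -0.2;0 0 0 0 0 0 -0.6;0 0 0 0 0 0 -1;0 0 0 0 0 0 -1;0 0 0 0 0 0 -1;0 0 0 0 0 0 -1;0 0 0 0 0 0 -1",
)

```text
t: 9.73
position: [0.5204, -0.2866, 0.1169]
orientation: [-90.0, -0.1, -3.4]
ft_force: [-1.2, 1.3, 5.8]
grip_width: 0.017
```

>>> play_rows(
  increments="0 -0.003 0 0 0 0 -1;0 -0.01 0 0 0 0 -1;0 -0.02 0 0 0 0 -1;0 -0.035 0 0 0 0 -1;0 -0.053 0 0 0 0 -1;0 -0.072 0 0 0 0 -1;0 -0.092 0 0 0 0 -1;0 -0.112 0 0 0 0 -1;0 -0.132 0 0 0 0 -1;0 -0.15 0 0 0 0 -1;0 -0.163 0 0 0 0 -1;0 -0.17 0 0 0 0 -1",
)

```text
t: 10.73
position: [0.5203, -0.2867, 0.2888]
orientation: [-90.1, -0.2, -3.4]
ft_force: [0.3, 0.8, -0.6]
grip_width: 0.0166
```

```bash
python3 - <<'E'
from h import *
print(arm.state()['dq'].round(1)); rel([.568,-.038,.290])
c,s=snap('side','s7')
c,s=snap('wrist','w7')
c,s=snap('top','t7');crop('t7',180,160,400,260,3.6,'t7c')
E
```

```text
[  0.    0.7   9.7  -0.7 -10.5   0.1]
t 10.7333 shift [ 0.0329 -0.0014  0.2511] turn [0. 0. 0.] steps 6.1
```

View pics/s7.png

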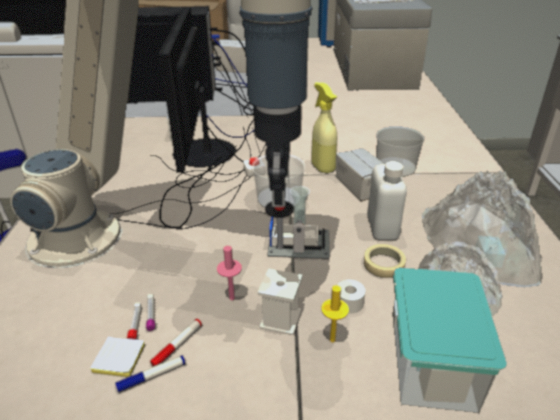

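View pics/w7.png

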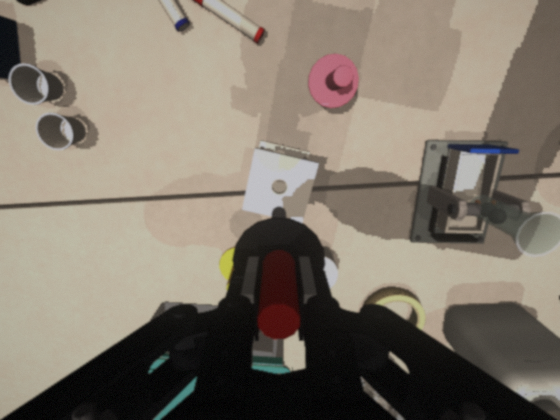

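View pics/t7c.png

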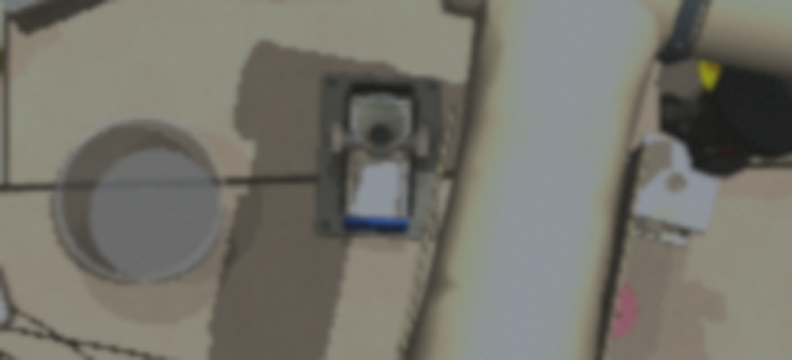

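```bash
python3 - <<'E'
from h import *
w=load('w7');t=load('t7');z=w['pos'][2]
print('tip',ray(w,280,211,z-.101),w['pos'])
print('mouth w',ray(w,540,235,.155),'top',ray(t,180+380.5/3.6-.5,160+122.5/3.6-.5,.155))
P=cloud(w);sub=P[205:265,512:560].reshape(-1,3);m=(sub[:,2]>.146)&(sub[:,2]<.165);print(m.sum(),sub[m].mean(0),sub[m].min(0),sub[m].max(0))
P=cloud(t);sub=P[180:205,270:300].reshape(-1,3);m=(sub[:,2]>.146)&(sub[:,2]<.165);print(m.sum(),sub[m].mean(0),sub[m].min(0),sub[m].max(0))
E
python3 - <<'E'
import sys;sys.path.insert(0,'.')
import os;os.chdir('.')
from h import *
crop('w7',480,180,560,280,6,'w7c')
E
```

```text
tip [ 0.52125748 -0.28577675  0.1881659 ] [ 0.52051437 -0.2868709   0.2891659 ]
mouth w [ 0.57093472 -0.03844685  0.155     ] top [ 0.56955766 -0.03781555  0.155     ]
951 [ 0.57276236 -0.03598353  0.15174281] [ 0.54742695 -0.06146243  0.14601414] [ 0.59362663 -0.01655502  0.15670331]
94 [ 0.57196473 -0.03847925  0.15269735] [ 0.54661182 -0.0611032   0.14608421] [ 0.59321795 -0.01634741  0.1596212 ]
```

View pics/w7c.png

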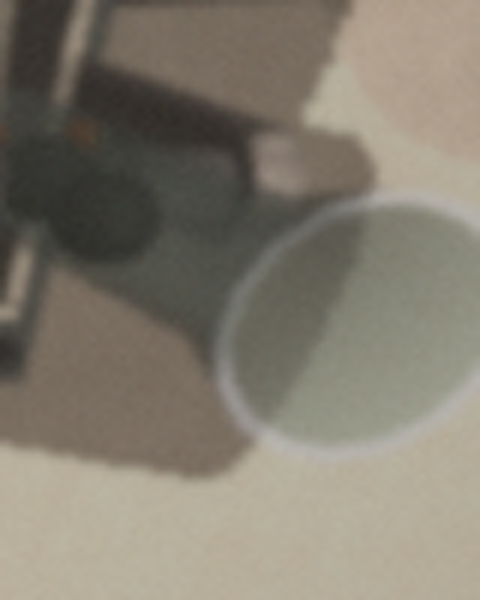

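>>> play_rows(
  increments="0.002 0 0.012 0 0 0 -1;0.006 0 0.038 0 0 0 -1;0.011 0 0.07 0 0 0 -1;0.016 0 0.104 0 0 0 -1;0.021 0 0.138 0 0 0 -1;0.025 0 0.172 0 0 0 -1;0.029 0 0.203 0 0 0 -1;0.032 0 0.23 0 0 0 -1;0.0342 0 0.245 0 0 0 -1;0.0342 0 0.25 0 0 0 -1;0.0342 0 0.25 0 0 0 -1;0.0342 0 0.25 0 0 0 -1",
)

```text
t: 11.88
position: [0.5685, -0.0388, 0.2853]
orientation: [-90.0, 0.1, -3.4]
ft_force: [-0.3, -0.3, -1.0]
grip_width: 0.0163
```

```bash
python3 - <<'E'
from h import *
print(arm.state()['dq'].round(1)); rel([.5695,-.039,.290])
c,s=snap('side','s8');crop('s8',240,130,370,260,4.5,'s8c')
c,s=snap('wrist','w8');crop('w8',180,130,380,300,4,'w8c')
E
```

```text
[-1.3 -0.2  0.4  0.1 -0.1  0.1]
t 11.8833 shift [ 0.001  -0.0047 -0.0001] turn [0. 0. 0.] steps 0.1
```

View pics/s8c.png

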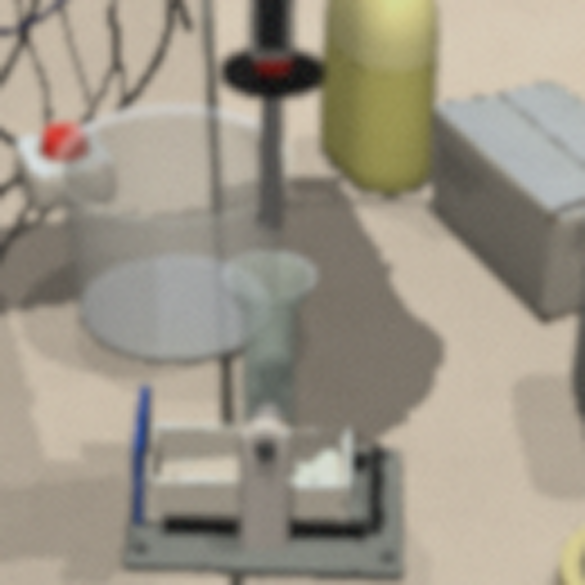

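View pics/w8c.png

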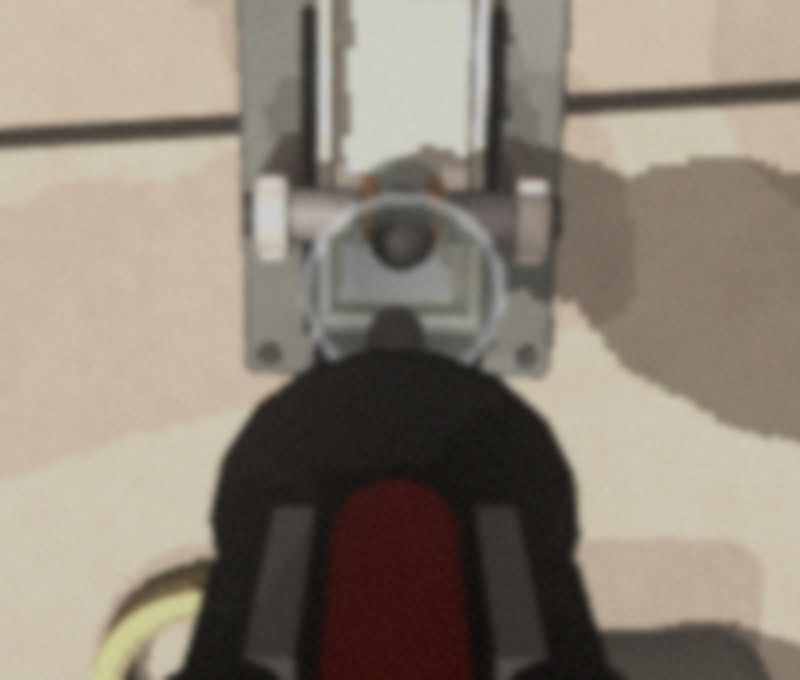

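>>> play_rows(
  increments="0.001 0.004 0.001 0 0 0 -1;0.001 0.012 0.001 0 0 0 -1;0.001 0.022 0.001 0 0 0 -1;0.001 0.032 0.001 0 0 0 -1;0.001 0.042 0.001 0 0 0 -1;0.001 0.052 0.001 0 0 0 -1;0.001 0.062 0.001 0 0 0 -1;0.001 0.07 0.001 0 0 0 -1;0.001 0.074 0.001 0 0 0 -1;0.001 0.074 0.001 0 0 0 -1",
)

```text
t: 12.82
position: [0.5694, -0.0379, 0.2107]
orientation: [-90.0, 0.1, -3.4]
ft_force: [0.1, -0.6, 0.3]
grip_width: 0.0168
```

```bash
python3 - <<'E'
from h import *
print(arm.state()['dq'].round(1),arm.state()['torque']); rel([.5695,-.039,.290])
c,s=snap('side','s9');crop('s9',240,130,370,260,4.5,'s9c')
E
```

```text
[ 0.  -0.6  2.   0.5 -1.3  0.1] [-0.0136823   0.02288168  0.00147997]
t 12.8167 shift [-0.     -0.0793 -0.0012] turn [0. 0. 0.] steps 1.9
```

View pics/s9c.png

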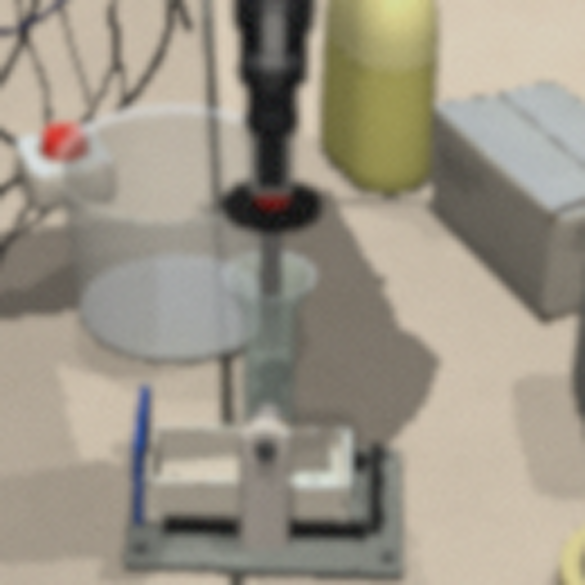

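>>> play_rows(
  increments="0 0.003 0 0 0 0 -1;0 0.006 0 0 0 0 -1;0 0.009 0 0 0 0 -1;0 0.012 0 0 0 0 -1;0 0.015 0 0 0 0 -1;0 0.018 0 0 0 0 -1;0 0.021 0 0 0 0 -1;0 0.024 0 0 0 0 -1",
)

```text
t: 13.53
position: [0.57, -0.0378, 0.1877]
orientation: [-90.0, -0.0, -3.4]
ft_force: [1.0, 1.0, -0.5]
grip_width: 0.0167
```

>>> play_rows(
  increments="0 0.003 0 0 0 0 -1;0 0.006 0 0 0 0 -1;0 0.009 0 0 0 0 -1;0 0.012 0 0 0 0 -1;0 0.0135 0 0 0 0 -1;0 0.0135 0 0 0 0 -1",
)

```text
t: 14.03
position: [0.5693, -0.0378, 0.1733]
orientation: [-90.0, 0.1, -3.4]
ft_force: [-1.2, -0.5, -1.6]
grip_width: 0.0165
```

```bash
python3 - <<'E'
from h import *
print(arm.state()['dq'].round(1),arm.state()['torque'])
c,s=snap('side','s10');crop('s10',240,130,370,260,4.5,'s10c')
E
```

```text
[ 0.  -0.1  0.3  0.1 -0.6  0.1] [-0.03608462  0.00144891  0.0611616 ]
```

View pics/s10c.png

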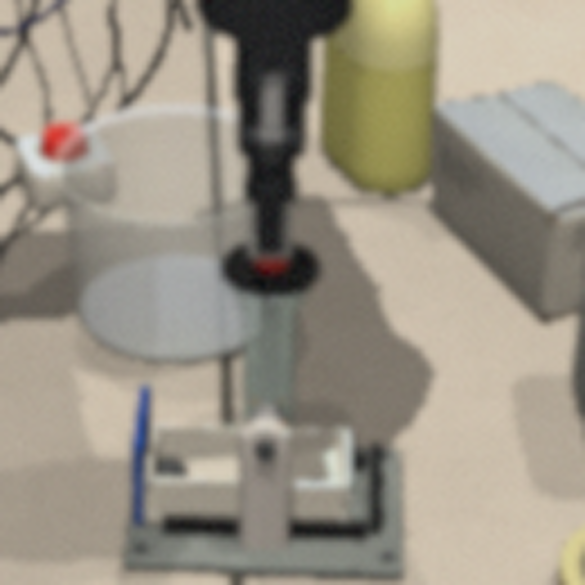

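>>> play_rows(
  increments="0 0.001 0 0 0 0 -1;0 0.002 0 0 0 0 -1;0 0.003 0 0 0 0 -1;0 0.004 0 0 0 0 -1;0 0.004 0 0 0 0 -1;0 0.004 0 0 0 0 -1",
)

```text
t: 14.58
position: [0.5704, -0.0379, 0.1718]
orientation: [-90.0, -0.1, -3.4]
ft_force: [-2.0, 0.7, 5.9]
grip_width: 0.0166
```

```bash
python3 - <<'E'
from h import *
c,s=snap('side','s11');crop('s11',255,205,335,265,9,'s11c')
c,s=snap('wrist','w11');crop('w11',180,130,380,300,4,'w11c')
E
```

```text
(no output)
```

View pics/s11c.png

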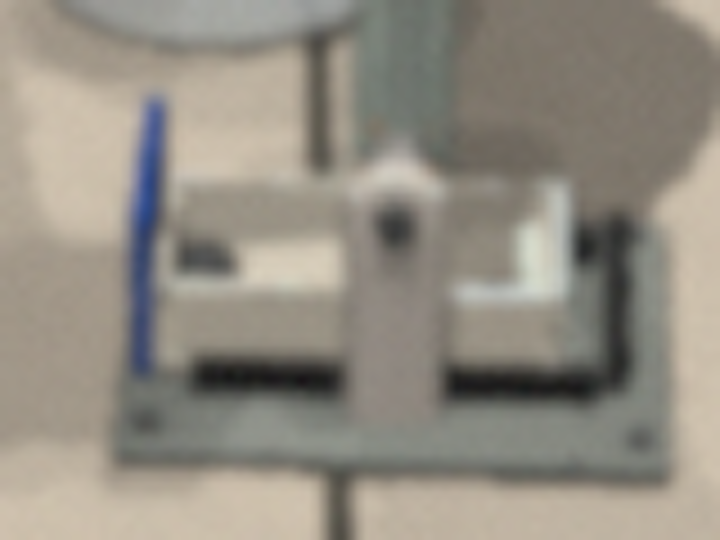

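View pics/w11c.png

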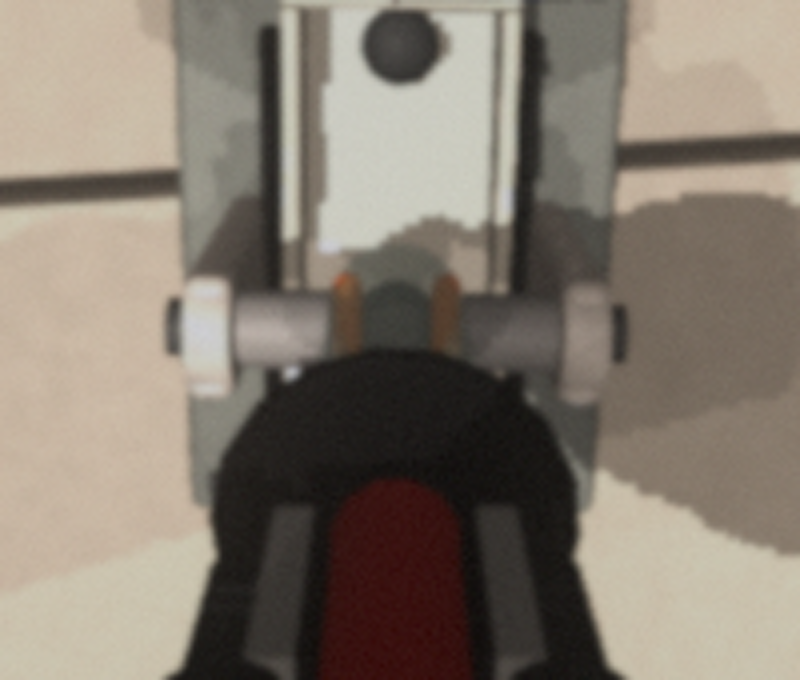

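>>> play_rows(
  increments="0 0.001 0 0 0 0 -1;0 0.002 0 0 0 0 -1;0 0.003 0 0 0 0 -1;0 0.003 0 0 0 0 -1;0 0.003 0 0 0 0 -1",
)

```text
t: 15.1
position: [0.5713, -0.038, 0.1717]
orientation: [-90.0, -0.3, -3.3]
ft_force: [-3.6, 1.5, 17.6]
grip_width: 0.0167
```

```bash
python3 - <<'E'
from h import *
c,s=snap('side','s12');crop('s12',255,175,335,265,6,'s12c')
c,s=snap('wrist','w12');crop('w12',180,110,380,300,3,'w12c')
E
```

```text
(no output)
```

View pics/s12c.png

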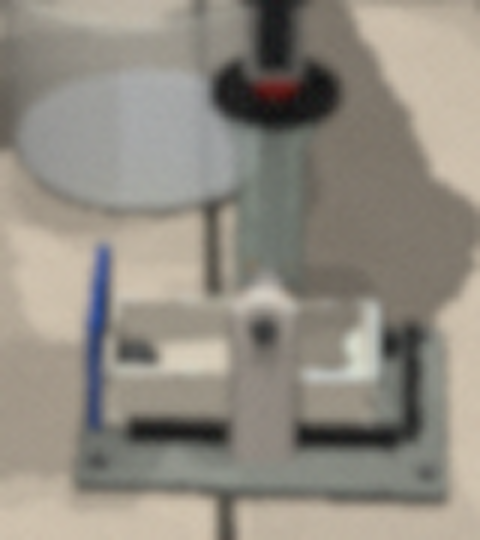

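View pics/w12c.png

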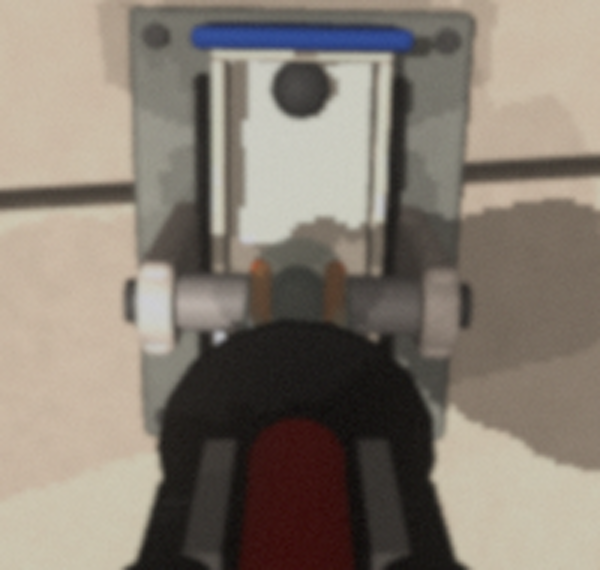

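>>> play_rows(
  increments="0 -0.002 0 0 0 0 -1;0 -0.008 0 0 0 0 -1;0 -0.018 0 0 0 0 -1;0 -0.03 0 0 0 0 -1;0 -0.043 0 0 0 0 -1;0 -0.056 0 0 0 0 -1;0 -0.07 0 0 0 0 -1;0 -0.085 0 0 0 0 -1;0 -0.1 0 0 0 0 -1;0 -0.115 0 0 0 0 -1;0 -0.123 0 0 0 0 -1;0 -0.128 0 0 0 0 -1",
)

```text
t: 16.2
position: [0.5703, -0.0379, 0.2968]
orientation: [-90.0, -0.1, -3.4]
ft_force: [-0.5, -0.2, -0.4]
grip_width: 0.0167
```

```bash
python3 - <<'E'
from h import *
c,s=snap('side','s13');crop('s13',255,175,335,265,6,'s13c')
c,s=snap('wrist','w13');crop('w13',180,110,380,300,3,'w13c');print(s['position'])
E
```

```text
[ 0.57039357 -0.03792731  0.29700085]
```

View pics/s13c.png

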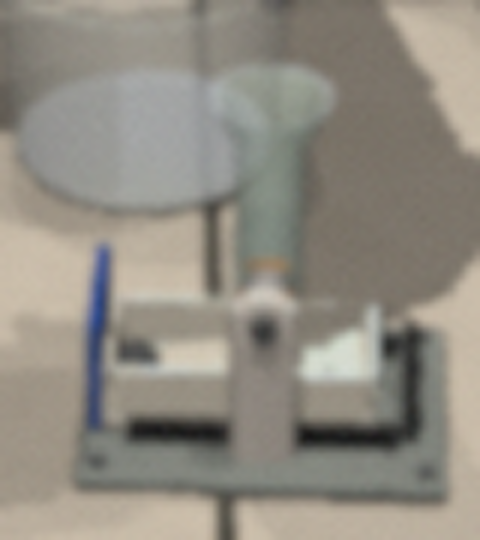

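View pics/w13c.png

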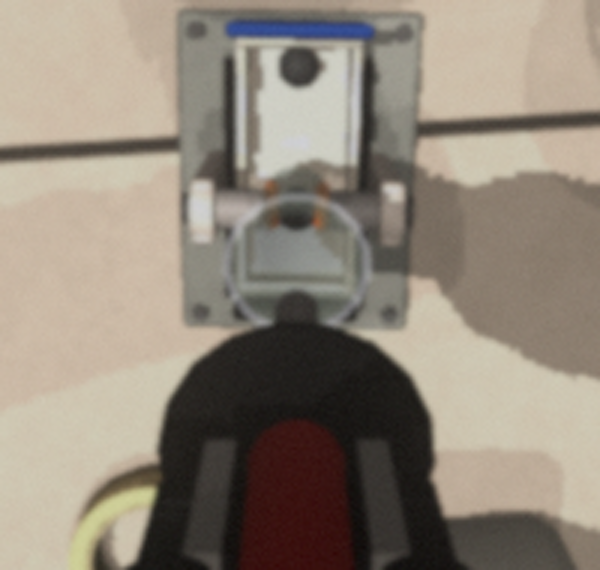

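```bash
python3 - <<'E'
from h import *
crop('w13',225,110,335,220,5.4,'w13d')
crop('s13',275,175,320,230,10,'s13d')
crop('side0',275,175,320,230,10,'x0')
a=cv2.imread('pics/s13d.png');b=cv2.imread('pics/x0.png')
crop('s8',275,175,320,230,10,'x1');b=cv2.imread('pics/x1.png')
cv2.imwrite('pics/cmp.png',np.hstack([b,a])[:, :800])
E
```

```text
(no output)
```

View pics/w13d.png

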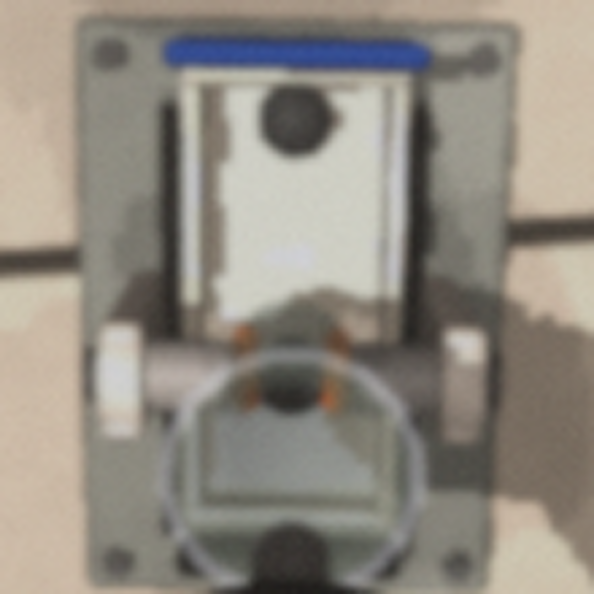

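View pics/cmp.png

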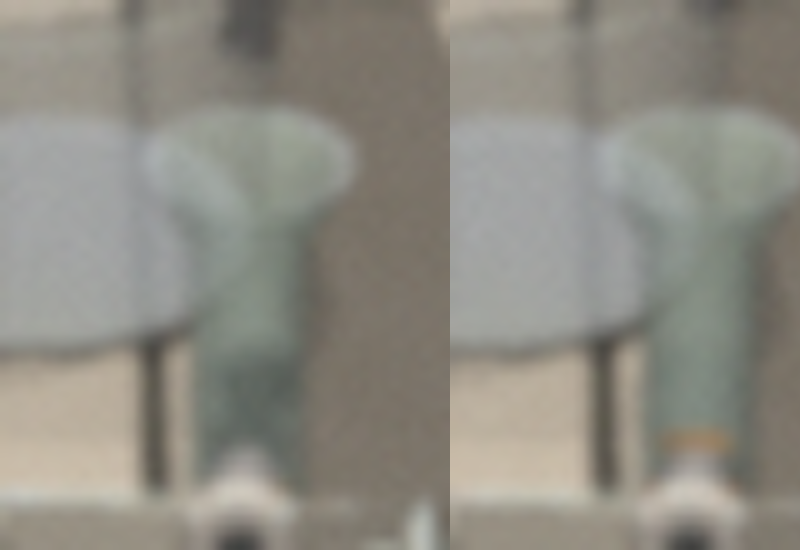

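```bash
python3 - <<'E'
from h import *
w=load('w13')
for n in ((290,380),(300,120)):
    u,v=225+(n[0]+.5)/5.4-.5,110+(n[1]+.5)/5.4-.5
    T=camT(w);d=T[:3,:3]@np.array([(u-w['cx'])/w['fx'],(v-w['cy'])/w['fy'],1]);o=T[:3,3]
    p=o+d*((.569-o[0])/d[0]);print(u,v,'at x=.569',p,'size mm',72/5.4/w['fx']*(np.linalg.norm(p-o))*1e3)
    print(' z=.018',ray(w,u,v,.018), 'z=.03',ray(w,u,v,.03), cloud(w)[int(v),int(u)])
# same for w8 (pre-push): ball2 at (403,240)/4
w=load('w8');u,v=180+403/4,130+240/4;T=camT(w);d=T[:3,:3]@np.array([(u-w['cx'])/w['fx'],(v-w['cy'])/w['fy'],1]);o=T[:3,3];print('pre ball',o+d*((.569-o[0])/d[0]))
E
```

```text
278.2962962962963 179.96296296296296 at x=.569 [ 0.569      -0.03795872  0.08457184] size mm 15.610050601284788
 z=.018 [ 0.58344078 -0.03883431  0.018     ] z=.03 [ 0.58083774 -0.03867648  0.03      ] [ 0.55536116 -0.03742151  0.14298232]
280.14814814814815 131.8148148148148 at x=.569 [ 0.569      -0.03122999 -0.75935101] size mm 51.62175156335767
 z=.018 [ 0.51906983 -0.03256528  0.018     ] z=.03 [ 0.51829906 -0.0325859   0.03      ] [ 0.51706439 -0.03272187  0.03344961]
pre ball [ 0.569      -0.03699277  0.11222351]
```

>>> play_rows(
  increments="0.01 0 0 0 0 0 -1;0.03 0 0 0 0 0 -1;0.055 0 0 0 0 0 -1;0.07 0 0 0 0 0 -1;0.078 0 0 0 0 0 -1;0.078 0 0 0 0 0 -1;0.078 0 0 0 0 0 -1",
)

```text
t: 16.88
position: [0.6477, -0.0424, 0.2938]
orientation: [-90.0, 0.2, -3.4]
ft_force: [-1.5, 0.2, -0.4]
grip_width: 0.0163
```

```bash
python3 - <<'E'
from h import *
c,s=snap('wrist','w14');crop('w14',208,60,348,160,5.7,'w14c');print(s['position'])
c,s=snap('top','t14');crop('t14',255,170,315,245,8,'t14c')
E
```

```text
[ 0.64768177 -0.0424351   0.2937777 ]
```

View pics/w14c.png

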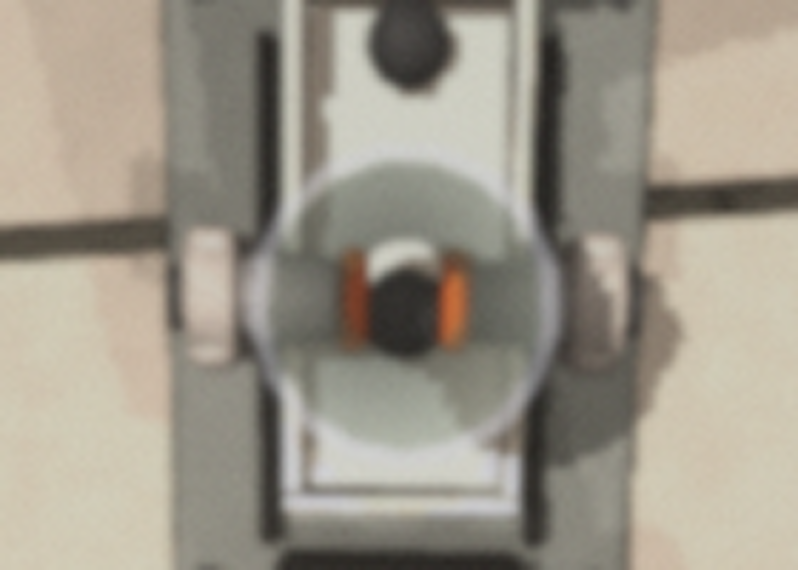

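View pics/t14c.png

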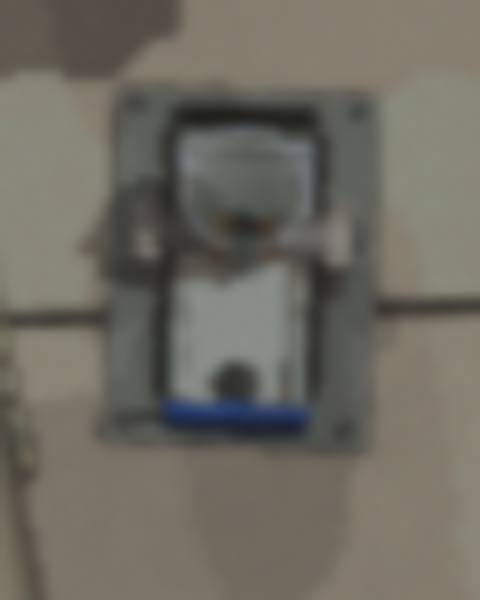

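```bash
python3 - <<'E'
from h import *
for n in ('w7','w8','w13','w14'):
    w=load(n);P=cloud(w)-w['pos']
    print(n,'disc top',np.nanmedian(P[222:240,262:298].reshape(-1,3),0).round(4), 'shaft px', P[208:217,279].round(4)[:, :].tolist()[::3], 'handle top', np.nanmedian(P[318:330,272:288].reshape(-1,3),0).round(4))
for n,(u,v) in (('s8',(299,147)),('s13',None)) if 0 else ():
    pass
s=load('s13');P=cloud(s); 
m=(np.abs(P[...,0]-.571)<.03)&(np.abs(P[...,1]+.038)<.03)&(P[...,2]>.16)&(P[...,2]<.40)
for z in np.arange(.17,.34,.01):
    q=P[m&(abs(P[...,2]-z)<.005)]
    if len(q): print(z.round(3),len(q),q.min(0).round(3),q.max(0).round(3))
E
```

```text
w7 disc top [-0.0174  0.0016 -0.0118] shaft px [[-0.0039, 0.0005, -0.0946], [-0.004, 0.0005, -0.0865], [-0.0039, 0.0005, -0.0796]] handle top [0.0018 0.0004 0.0393]
w8 disc top [-0.0175  0.0016 -0.0118] shaft px [[-0.0043, 0.0007, -0.0949], [-0.0048, 0.0007, -0.0855], [-0.0046, 0.0007, -0.0787]] handle top [0.0021 0.0003 0.0392]
w13 disc top [-0.0174  0.0016 -0.0118] shaft px [[-0.0039, 0.0007, -0.0952], [-0.0039, 0.0007, -0.0873], [-0.0043, 0.0007, -0.0789]] handle top [0.0021 0.0003 0.0392]
w14 disc top [-0.0175  0.0016 -0.0117] shaft px [[-0.0041, 0.0007, -0.0959], [-0.0044, 0.0007, -0.0872], [-0.0046, 0.0007, -0.079]] handle top [0.0023 0.0004 0.0393]
0.2 15 [ 0.567 -0.045  0.196] [ 0.577 -0.037  0.205]
0.21 20 [ 0.567 -0.046  0.206] [ 0.577 -0.04   0.215]
0.22 19 [ 0.567 -0.047  0.216] [ 0.576 -0.038  0.225]
0.23 20 [ 0.567 -0.045  0.225] [ 0.576 -0.041  0.235]
0.24 18 [ 0.567 -0.047  0.236] [ 0.576 -0.04   0.244]
0.25 22 [ 0.567 -0.047  0.245] [ 0.576 -0.039  0.254]
0.26 20 [ 0.567 -0.045  0.255] [ 0.576 -0.039  0.265]
0.27 13 [ 0.566 -0.047  0.265] [ 0.575 -0.039  0.271]
0.28 59 [ 0.547 -0.066  0.28 ] [ 0.597 -0.024  0.285]
0.29 144 [ 0.547 -0.066  0.285] [ 0.595 -0.019  0.293]
0.3 27 [ 0.559 -0.056  0.297] [ 0.581 -0.05   0.305]
0.31 42 [ 0.559 -0.063  0.305] [ 0.58  -0.049  0.315]
0.32 53 [ 0.559 -0.065  0.315] [ 0.58  -0.049  0.325]
0.33 44 [ 0.559 -0.062  0.325] [ 0.58  -0.05   0.335]
```

>>> play_rows(
  increments="-0.01 0 0 0 0 0 -1;-0.03 0 0 0 0 0 -1;-0.055 0 0 0 0 0 -1;-0.07 0 0 0 0 0 -1;-0.078 0 0 0 0 0 -1;-0.0785 0 0 0 0 0 -1;-0.0785 0 0 0 0 0 -1;-0.0785 0.008 0 0 0 0 -1;-0.0785 0.02 0 0 0 0 -1;-0.0785 0.03 0 0 0 0 -1",
)

```text
t: 17.82
position: [0.5699, -0.0377, 0.2636]
orientation: [-90.0, 0.1, -3.4]
ft_force: [0.2, -0.2, -1.1]
grip_width: 0.0165
```

>>> play_rows(
  increments="0 0.01 0 0 0 0 -1;0 0.02 0 0 0 0 -1;0 0.03 0 0 0 0 -1;0 0.04 0 0 0 0 -1;0 0.05 0 0 0 0 -1;0 0.06 0 0 0 0 -1;0 0.07 0 0 0 0 -1;0 0.078 0 0 0 0 -1;0 0.08 0 0 0 0 -1;0 0.08 0 0 0 0 -1",
)

```text
t: 18.65
position: [0.5691, -0.0379, 0.1847]
orientation: [-90.0, 0.1, -3.4]
ft_force: [-0.3, 0.4, 0.1]
grip_width: 0.0167
```

```bash
python3 - <<'E'
from h import *
c,s=snap('side','s15');crop('s15',255,175,335,265,6,'s15c');print(s['position'],s['ft_force'],s['dq'].round(1))
E
```

```text
[ 0.5691478  -0.03787184  0.18473931] [-0.26277892  0.38410425  0.08865773] [-0.1 -0.6  1.7  0.5 -0.8 -0. ]
```

View pics/s15c.png

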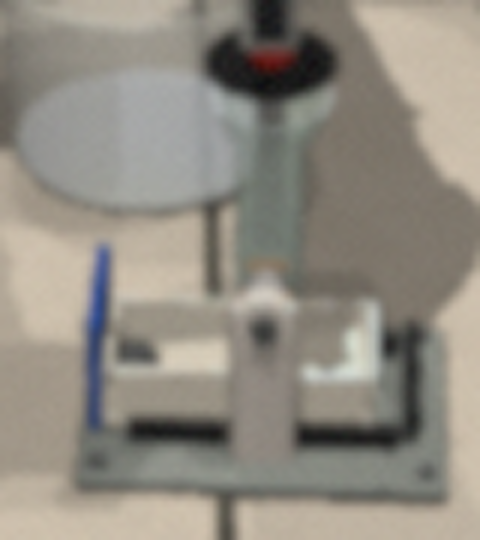

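>>> play_rows(
  increments="0 0.002 0 0 0 0 -1;0 0.004 0 0 0 0 -1;0 0.006 0 0 0 0 -1;0 0.008 0 0 0 0 -1;0 0.009 0 0 0 0 -1",
)

```text
t: 19.12
position: [0.5694, -0.0378, 0.1762]
orientation: [-90.0, 0.0, -3.4]
ft_force: [0.2, 0.6, -1.4]
grip_width: 0.0167
```

>>> play_rows(
  increments="0 0.001 0 0 0 0 -1;0 0.002 0 0 0 0 -1;0 0.002 0 0 0 0 -1",
)

```text
t: 19.37
position: [0.5694, -0.0378, 0.1743]
orientation: [-90.0, 0.0, -3.4]
ft_force: [-0.3, 0.3, -1.0]
grip_width: 0.0164
```

>>> play_rows(
  increments="0 0.001 0 0 0 0 -1;0 0.002 0 0 0 0 -1;0 0.002 0 0 0 0 -1",
)

```text
t: 19.62
position: [0.5694, -0.0378, 0.1723]
orientation: [-90.0, 0.0, -3.4]
ft_force: [-0.2, -0.3, -0.9]
grip_width: 0.017
```

>>> play_rows(
  increments="0 0.002 0 0 0 0 -1;0 0.004 0 0 0 0 -1;0 0.005 0 0 0 0 -1;0 0.005 0 0 0 0 -1",
)

```text
t: 19.95
position: [0.5706, -0.038, 0.1717]
orientation: [-90.0, -0.3, -3.3]
ft_force: [-6.0, 2.4, 17.5]
grip_width: 0.0165
```

```bash
python3 - <<'E'
from h import *
w=load('w14')
def lin(w,u,v):
    T=camT(w);d=T[:3,:3]@np.array([(u-w['cx'])/w['fx'],(v-w['cy'])/w['fy'],1]);return T[:3,3],d/np.linalg.norm(d)
a=lin(w,208+405.5/5.7-.5,60+312.5/5.7-.5); b=lin(load('w13'),278.3,180)
A=np.stack([a[1],-b[1]],1); st=np.linalg.lstsq(A,b[0]-a[0],rcond=None)[0]
print(a[0]+a[1]*st[0], b[0]+b[1]*st[1])
for z in(.03,.068): print(ray(w,208+405.5/5.7-.5,60+312.5/5.7-.5,z))
# calibrate using lips centre seen in both : w14 (405,300), w13d (290,372)
a=lin(w,208+405.5/5.7-.5,60+300.5/5.7-.5); b=lin(load('w13'),225+290/5.4,110+366/5.4)
A=np.stack([a[1],-b[1]],1); st=np.linalg.lstsq(A,b[0]-a[0],rcond=None)[0]; print('lips',a[0]+a[1]*st[0])
P=cloud(w);print(P[110:120,279].round(4).tolist())
c,s=snap('wrist','w16');crop('w16',180,110,380,300,3,'w16c')
c,s=snap('side','s16');crop('s16',255,205,335,265,9,'s16c')
E
```

```text
[ 0.57257082 -0.0377975   0.06842974] [ 0.57254768 -0.03816925  0.06842961]
[ 0.57284362 -0.03780065  0.03      ]
[ 0.57257387 -0.03779753  0.068     ]
lips [ 0.57030618 -0.03766282  0.06614023]
[[0.5679, -0.0371, 0.0683], [0.569, -0.0372, 0.0691], [0.5701, -0.0372, 0.0713], [0.5712, -0.0373, 0.0713], [0.5722, -0.0374, 0.0699], [0.5733, -0.0374, 0.0715], [0.5744, -0.0375, 0.0716], [0.5755, -0.0376, 0.0707], [0.5766, -0.0376, 0.0696], [0.5776, -0.0377, 0.0704]]
```

View pics/w16c.png

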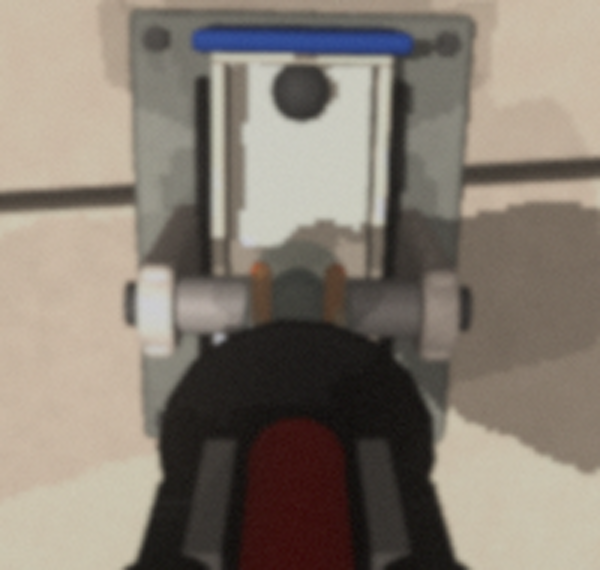

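View pics/s16c.png

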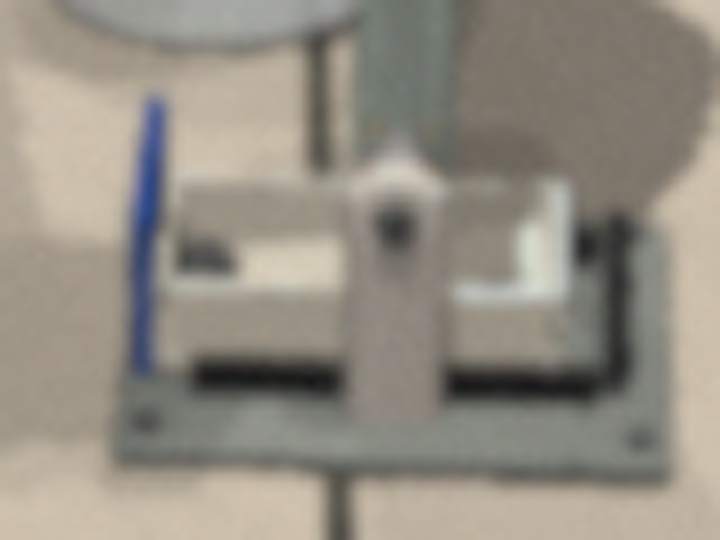

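>>> play_rows(
  increments="-0.001 0 0 0 0 0 -1;-0.002 0 0 0 0 0 -1;-0.003 0.001 0 0 0 0 -1;-0.004 0.002 0 0 0 0 -1;-0.004 0.003 0 0 0 0 -1;-0.004 0.003 0 0 0 0 -1",
)

```text
t: 20.55
position: [0.5691, -0.0379, 0.1715]
orientation: [-90.0, -0.7, -3.3]
ft_force: [-2.7, 3.7, 25.7]
grip_width: 0.0163
```

```bash
python3 - <<'E'
from h import *
c,s=snap('wrist','w17');crop('w17',180,110,380,300,3,'w17c');print(s['position'],s['orientation'],s['ft_force'],s['torque'])
E
```

```text
[ 0.56907365 -0.03792314  0.1715482 ] [-90.02925863  -0.7341663   -3.29571156] [-2.71932676  3.67527169 25.71929181] [ 1.07824628  1.6483674  -0.00650612]
```

View pics/w17c.png

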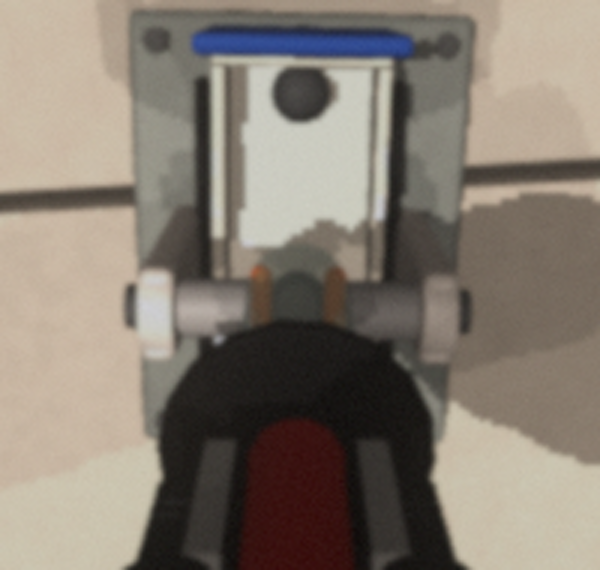

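>>> play_rows(
  increments="0 0 0 0 0 0.01 -1;0 0 0 0 0 0.02 -1;0 0 0 0 0 0.03 -1;0.003 0 0 0 0 0.03 -1;0 0 0 0 0 0.03 -1;-0.004 0 0 0 0 0.03 -1;-0.002 0 0 0 0 0.03 -1;-0.002 0 0 0 0 0.03 -1",
)

```text
t: 21.27
position: [0.5689, -0.0379, 0.1716]
orientation: [-90.0, 0.8, -3.3]
ft_force: [0.9, 0.5, 22.9]
grip_width: 0.0165
```

```bash
python3 - <<'E'
from h import *
c,s=snap('wrist','w18');crop('w18',180,110,380,300,3,'w18c');print(s['position'],s['orientation'],s['ft_force'],s['torque'])
E
```

```text
[ 0.56888258 -0.03788157  0.17163023] [-90.01826262   0.76613429  -3.29286475] [ 0.94733912  0.52631372 22.9435383 ] [ 0.63110591 -0.52941945 -0.04750663]
```

View pics/w18c.png

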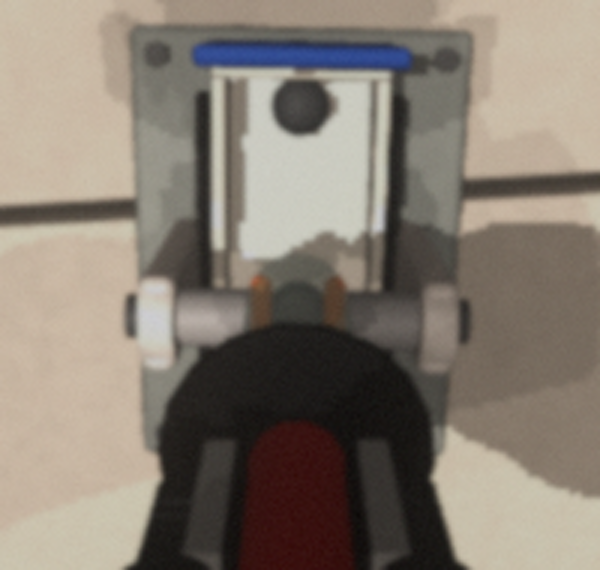

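>>> play_rows(
  increments="-0.002 0 0 0 0 0 -1;-0.004 0 0 0 0 -0.004 -1;-0.006 0 0 0 0 -0.008 -1;-0.008 0 0 0 0 -0.012 -1;-0.008 0.001 0 0 0 -0.012 -1;-0.008 0.002 0 0 0 -0.012 -1;-0.008 0.003 0 0 0 -0.012 -1;-0.008 0.003 0 0 0 -0.012 -1",
)

```text
t: 21.98
position: [0.5634, -0.0375, 0.1715]
orientation: [-90.0, -0.3, -3.3]
ft_force: [4.9, 1.9, 28.9]
grip_width: 0.0167
```

```bash
python3 - <<'E'
from h import *
c,s=snap('wrist','w19');crop('w19',180,110,380,300,3,'w19c');print(s['position'],s['orientation'],s['ft_force'],s['torque'])
E
```

```text
[ 0.56335435 -0.03751279  0.17147501] [-90.02489227  -0.31639169  -3.25480906] [ 4.88945938  1.85807042 28.9127851 ] [ 0.66858152 -1.24839191 -0.00411148]
```

View pics/w19c.png

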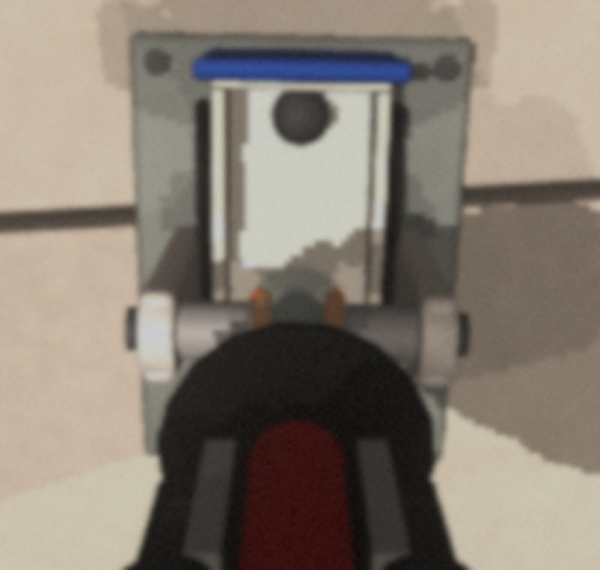

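>>> play_rows(
  increments="0 -0.006 0 0 0 -0.006 -1;0.004 -0.014 0 0 0 -0.008 -1;0.010 -0.017 0 0 0 -0.008 -1;0.0147 -0.017 0 0 0 -0.008 -1;0.0147 -0.017 0 0 0 -0.008 -1;0.0147 -0.017 0 0 0 -0.008 -1;0.0147 -0.010 0 0 0 -0.008 -1;0.0147 -0.005 0 0 0 -0.006 -1;0.0140 -0.002 0 0 0 -0.002 -1;0.0135 0 0 0 0 -0.002 -1;0.0135 0 0 0 0 -0.002 -1",
)

```text
t: 22.95
position: [0.5744, -0.0384, 0.1709]
orientation: [-90.1, -0.2, -3.2]
ft_force: [-3.5, 1.6, 36.1]
grip_width: 0.0163
```

```bash
python3 - <<'E'
from h import *
c,s=snap('wrist','w20');crop('w20',180,110,380,300,3,'w20c');print(s['position'],s['orientation'],s['ft_force'],s['torque'])
E
```

```text
[ 0.57437744 -0.03840245  0.17091105] [-90.06343084  -0.16332826  -3.23695033] [-3.50856595  1.58829819 36.13369449] [1.22899339 1.34870379 0.08435301]
```

View pics/w20c.png

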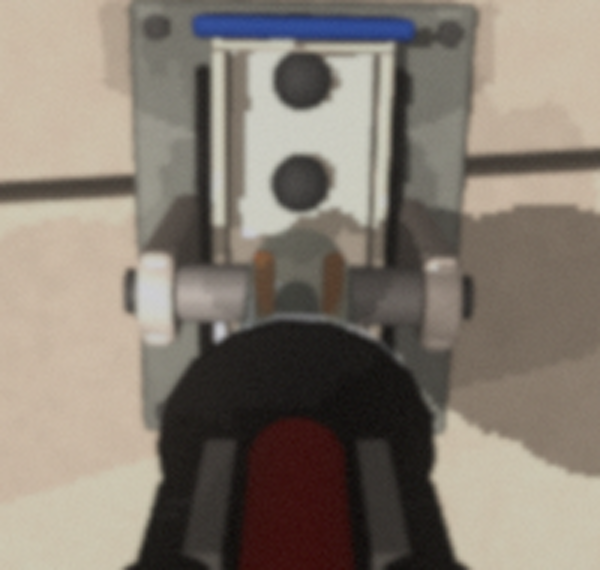

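>>> play_rows(
  increments="0 -0.006 0 0 0 -0.004 -1;0 -0.016 0 0 0 -0.01 -1;0 -0.028 0 0 0 -0.016 -1;0 -0.040 0 0 0 -0.016 -1;0 -0.045 0 0 0 -0.016 -1;-0.006 -0.045 0 0 0 -0.016 -1;-0.012 -0.045 0 0 0 -0.016 -1;-0.018 -0.045 0 0 0 -0.016 -1;-0.024 -0.045 0 0 0 -0.016 -1;-0.027 -0.045 0 0 0 -0.016 -1;-0.027 -0.045 0 0 0 -0.016 -1;-0.027 -0.045 0 0 0 -0.016 -1",
)

```text
t: 24.0
position: [0.5431, -0.0361, 0.2072]
orientation: [-90.0, -0.1, -3.4]
ft_force: [5.1, 0.6, 1.0]
grip_width: 0.0165
```

```bash
python3 - <<'E'
from h import *
c,s=snap('wrist','w21');print(s['position'],s['orientation'],s['ft_force'],s['torque'])
c,s=snap('side','s21');crop('s21',240,130,370,260,4.5,'s21c')
E
```

```text
[ 0.54308743 -0.03605408  0.20715664] [-89.97745447  -0.11128362  -3.37435977] [5.10502723 0.56108197 0.95649117] [ 0.17393904 -2.06378787  0.01625791]
```

View pics/s21c.png

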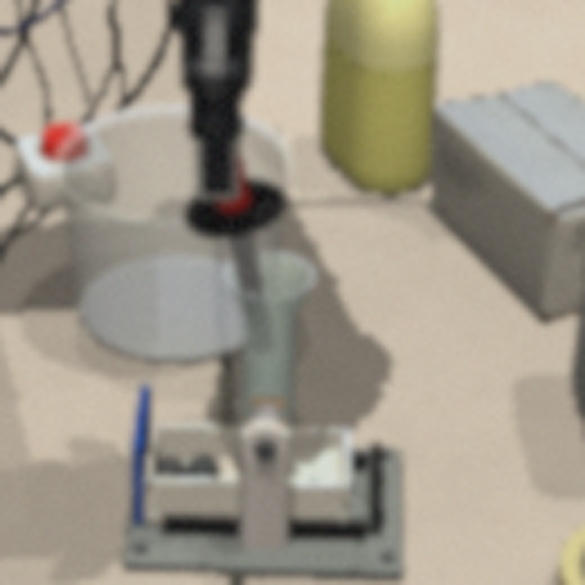

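View pics/w21.png

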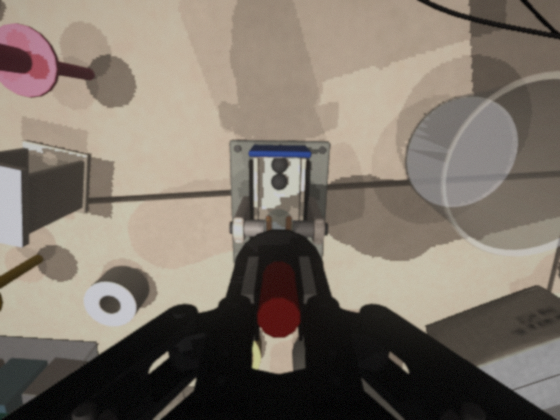

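>>> play_rows(
  increments="0.001 -0.003 0 0 0 0 -1;0.001 -0.01 0 0 0 0 -1;0.001 -0.02 0 0 0 0 -1;0.001 -0.03 0 0 0 0 -1;0.001 -0.04 0 0 0 0 -1;0.001 -0.052 0 0 0 0 -1;0.001 -0.065 0 0 0 0 -1;0.001 -0.078 0 0 0 0 -1;0.001 -0.09 0 0 0 0 -1;0.001 -0.095 0 0 0 0 -1;0.001 -0.095 0 0 0 0 -1",
)

```text
t: 25.02
position: [0.5438, -0.0364, 0.3037]
orientation: [-90.0, -0.1, -3.4]
ft_force: [-0.1, 0.2, -1.6]
grip_width: 0.017
```

```bash
python3 - <<'E'
from h import *
c,s=snap('wrist','w22');print(s['position'],s['orientation'],s['ft_force'],s['torque'])
P=cloud(c|{'pos':s['position'],'ori':s['orientation']})-s['position']
np.set_printoptions(suppress=True)
for v in range(190,262,6): print(v,P[v,279].round(4))
c,s=snap('side','s22');crop('s22',240,130,370,260,4.5,'s22c')
P=cloud(c);m=(np.abs(P[...,0]-.56)<.05)&(np.abs(P[...,1]+.038)<.03)&(P[...,2]>.16)&(P[...,2]<.29)
for z in np.arange(.18,.29,.01):
    q=P[m&(abs(P[...,2]-z)<.005)]
    if len(q): print(z.round(3),len(q),q.min(0).round(3),q.max(0).round(3))
E
```

```text
[ 0.54379692 -0.03640376  0.30370428] [-89.97977156  -0.1266622   -3.39505375] [-0.13923869  0.21694527 -1.63249866] [ 0.01956082 -0.00504761  0.02535656]
190 [ 0.0123  0.     -0.2187]
196 [ 0.0125 -0.     -0.1921]
202 [ 0.0094  0.0001 -0.1577]
208 [ 0.0383 -0.0015 -0.2297]
214 [ 0.0382 -0.0015 -0.2057]
220 [ 0.0377 -0.0015 -0.1833]
226 [ 0.0397 -0.0017 -0.1697]
232 [-0.0153  0.0012 -0.0152]
238 [-0.0124  0.0011 -0.0136]
244 [-0.0088  0.0009 -0.0136]
250 [-0.0056  0.0007 -0.0129]
256 [-0.0017  0.0004 -0.0133]
0.2 2 [ 0.563 -0.041  0.204] [ 0.565 -0.041  0.204]
0.21 19 [ 0.561 -0.045  0.206] [ 0.57  -0.04   0.215]
0.22 19 [ 0.558 -0.045  0.215] [ 0.57  -0.037  0.224]
0.23 24 [ 0.556 -0.047  0.225] [ 0.567 -0.037  0.235]
0.24 22 [ 0.554 -0.046  0.235] [ 0.565 -0.036  0.245]
0.25 21 [ 0.552 -0.045  0.245] [ 0.565 -0.036  0.255]
0.26 23 [ 0.552 -0.045  0.256] [ 0.563 -0.037  0.264]
0.27 24 [ 0.549 -0.044  0.265] [ 0.56  -0.036  0.275]
0.28 7 [ 0.549 -0.045  0.275] [ 0.558 -0.039  0.279]
```

View pics/s22c.png

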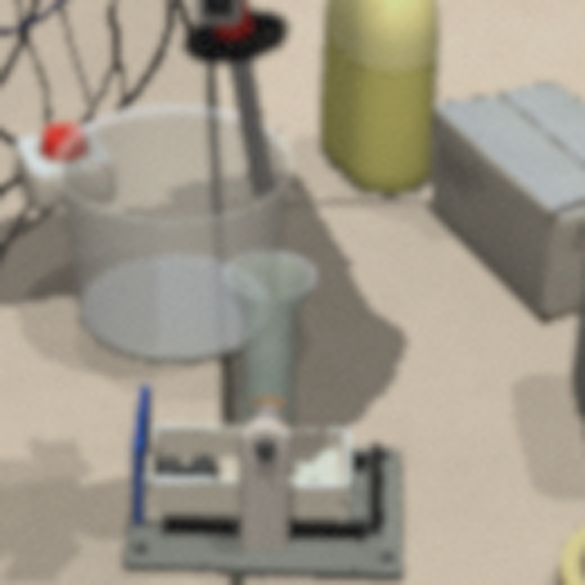

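View pics/w22.png

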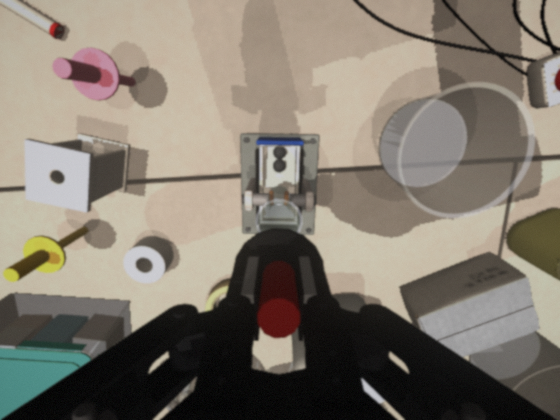

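```bash
python3 - <<'E'
from h import *
w=load('w22')
print('rim', [ray(w,*p,.11).round(4) for p in ((466,84),(466,214),(398,150),(535,137))])
P=cloud(w);m=(P[...,2]>.095)&(P[...,2]<.118)&(abs(P[...,0]-.52)<.1)&(abs(P[...,1]-.17)<.1)
q=P[m];print(len(q),q.min(0),q.max(0))
(c,r)=cv2.minEnclosingCircle(q[:,:2].astype(np.float32).reshape(-1,1,2));print(c,r)
t=load('top0');P=cloud(t);m=(P[...,2]>.1)&(P[...,2]<.118)&(abs(P[...,0]-.52)<.1)&(abs(P[...,1]-.17)<.1);q=P[m];print(len(q),cv2.minEnclosingCircle(q[:,:2].astype(np.float32).reshape(-1,1,2)))
# floor ellipse bottom centre in top
print(ray(t,180+152/3.6,160+206/3.6,.003))
rel([.482,.163,.29])
E
```

```text
rim [array([0.4516, 0.158 , 0.11  ]), array([0.5906, 0.1756, 0.11  ]), array([0.5134, 0.0937, 0.11  ]), array([0.5083, 0.2374, 0.11  ])]
3489 [0.44972978 0.09352945 0.09500316] [0.59454644 0.24006705 0.11174478]
(0.5224434733390808, 0.1667173057794571) 0.07345625013113022
280 ((0.5221465229988098, 0.16558948159217834), 0.0733635276556015)
[0.52840266 0.16834181 0.003     ]
t 25.1167 shift [-0.0729  0.0117  0.1952] turn [0. 0. 0.] steps 5.0
```

>>> play_rows(
  increments="-0.004 0 0.01 0 0 0 -1;-0.012 0 0.032 0 0 0 -1;-0.022 0 0.06 0 0 0 -1;-0.032 0 0.088 0 0 0 -1;-0.042 0 0.116 0 0 0 -1;-0.052 0 0.143 0 0 0 -1;-0.060 0 0.167 0 0 0 -1;-0.067 0 0.184 0 0 0 -1;-0.07 0 0.1925 0 0 0 -1;-0.07 0 0.1925 0 0 0 -1;-0.07 0 0.1925 0 0 0 -1",
)

```text
t: 26.03
position: [0.4848, 0.1601, 0.3015]
orientation: [-90.0, 0.0, -3.3]
ft_force: [0.1, -0.3, -0.8]
grip_width: 0.0167
```

```bash
python3 - <<'E'
from h import *
np.set_printoptions(suppress=True)
rel([.485,.160,.110])
c,s=snap('top','t23');P=cloud(c);print(s['joints'].round(1))
q=P[(abs(P[...,0]-.26)<.02)&(P[...,2]>.3)]
for y in np.arange(-.1,.4,.02):
    z=q[abs(q[:,1]-y)<.01]; 
    if len(z): print(y.round(2),len(z),z[:,2].min().round(3),z[:,2].max().round(3))
c,s=snap('side','s23')
c,s=snap('wrist','w23')
E
```

```text
t 26.0333 shift [0.0004 0.1915 0.0001] turn [0. 0. 0.] steps 4.6
[  35.9    9.5    9.8    0.   -90.3 -129.2]
0.12 172 0.642 0.703
0.14 368 0.642 0.712
0.16 337 0.674 0.714
0.18 334 0.303 0.714
0.2 294 0.705 0.714
0.22 239 0.692 0.713
0.24 147 0.663 0.706
0.26 54 0.663 0.688
0.34 17 0.405 0.414
0.36 56 0.357 0.415
0.38 113 0.334 0.412
```

View pics/t23.png

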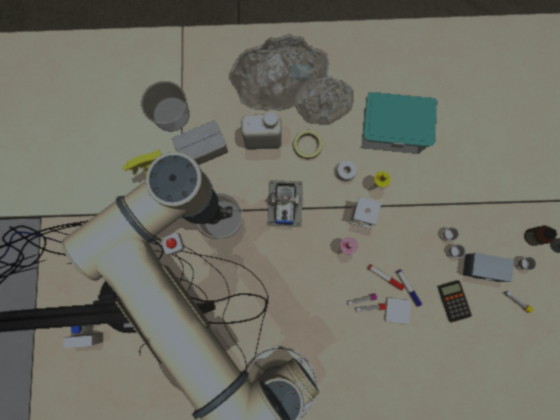

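View pics/s23.png

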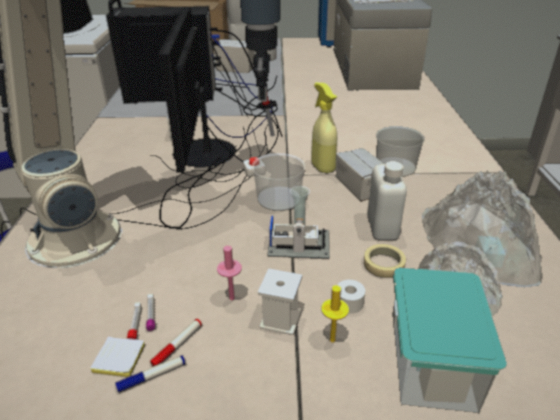

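View pics/w23.png

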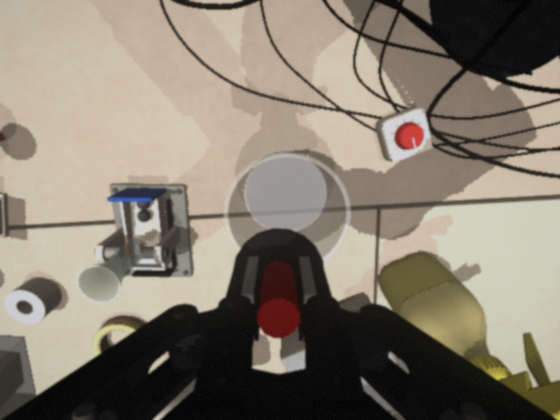

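>>> play_rows(
  increments="0 0.008 0 0 0 0 -1;0 0.025 0 0 0 0 -1;0 0.045 0 0 0 0 -1;0 0.065 0 0 0 0 -1;0 0.085 0 0 0 0 -1;0 0.105 0 0 0 0 -1;0 0.125 0 0 0 0 -1;0 0.145 0 0 0 0 -1;0 0.16 0 0 0 0 -1;0 0.172 0 0 0 0 -1;0 0.178 0 0 0 0 -1;0 0.180 0 0 0 0 -1",
)

```text
t: 27.18
position: [0.4845, 0.1591, 0.1205]
orientation: [-90.1, 0.1, -3.4]
ft_force: [0.0, 0.4, -0.4]
grip_width: 0.0168
```

```bash
python3 - <<'E'
from h import *
np.set_printoptions(suppress=True)
c,s=snap('side','s24');crop('s24',220,80,350,220,4.2,'s24c');print(s['position'],s['ft_force'])
c,s=snap('wrist','w24')
E
```

```text
[0.48450913 0.15906199 0.12047693] [ 0.03325547  0.35993236 -0.41679291]
```

View pics/s24c.png

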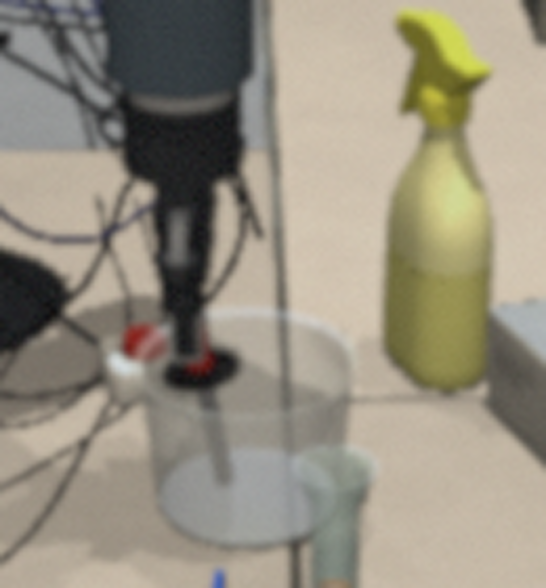

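View pics/w24.png

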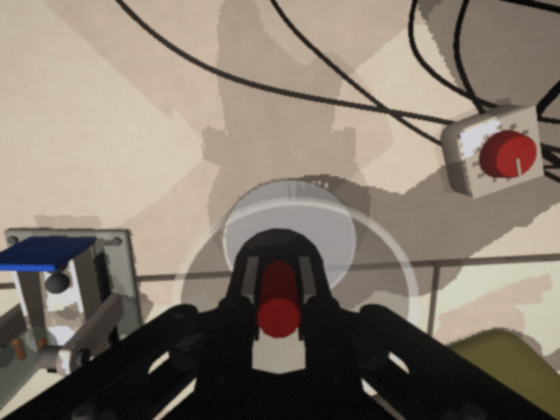

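>>> play_rows(
  increments="0 0.004 0 0 0 0 -1;0 0.008 0 0 0 0 -1;0 0.011 0 0 0 0 -1;0 0.013 0 0 0 0 -1;0 0.015 0 0 0 0 -1;0 0.016 0 0 0 0 -1;0 0.016 0 0 0 0 -1",
)

```text
t: 27.87
position: [0.485, 0.1599, 0.1057]
orientation: [-90.0, 0.0, -3.4]
ft_force: [-0.7, 0.3, 0.0]
grip_width: 0.0164
```

>>> play_rows(
  increments="0 0.001 0 0 0 0 -1;0 0.002 0 0 0 0 -1;0 0.002 0 0 0 0 -1",
)

```text
t: 28.12
position: [0.4851, 0.16, 0.1038]
orientation: [-90.0, 0.0, -3.4]
ft_force: [0.3, 0.7, -0.4]
grip_width: 0.0164
```

>>> play_rows(
  increments="0 0.001 0 0 0 0 -1;0 0.002 0 0 0 0 -1;0 0.002 0 0 0 0 -1",
)

```text
t: 28.37
position: [0.4855, 0.1601, 0.1025]
orientation: [-90.0, -0.1, -3.4]
ft_force: [-0.6, 0.7, 4.0]
grip_width: 0.0167
```

Contact with the beaker floor (4 N). Release slowly.

>>> play_rows(
  increments="0 -0.001 0 0 0 0 -0.5;0 -0.001 0 0 0 0 -0.3;0 -0.001 0 0 0 0 -0.2;0 -0.001 0 0 0 0 -0.2;0 -0.001 0 0 0 0 -0.2;0 -0.001 0 0 0 0 -0.2",
)

```text
t: 28.87
position: [0.4851, 0.16, 0.1028]
orientation: [-90.0, 0.0, -3.4]
ft_force: [-0.6, 0.2, 0.3]
grip_width: 0.0343
```

```bash
python3 - <<'E'
from h import *
c,s=snap('side','s25');crop('s25',220,80,350,220,4.2,'s25c');print(s['position'],s['ft_force'],s['grip_width'])
c,s=snap('wrist','w25')
E
```

```text
[0.48511719 0.15997474 0.10282335] [-0.56569369  0.17800131  0.28342339] 0.034280308384454325
```

View pics/s25c.png

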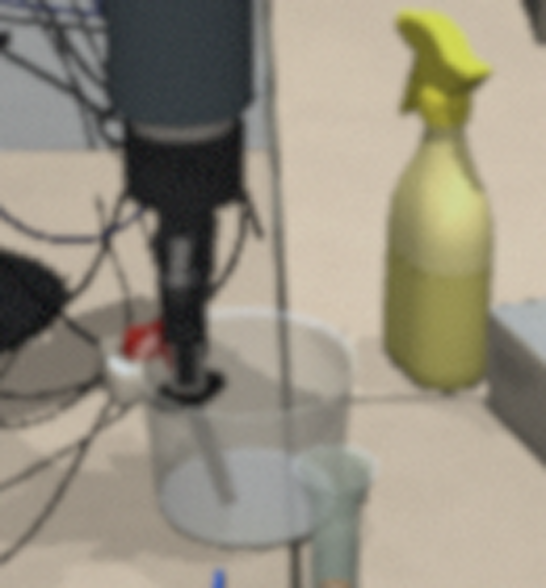

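View pics/w25.png

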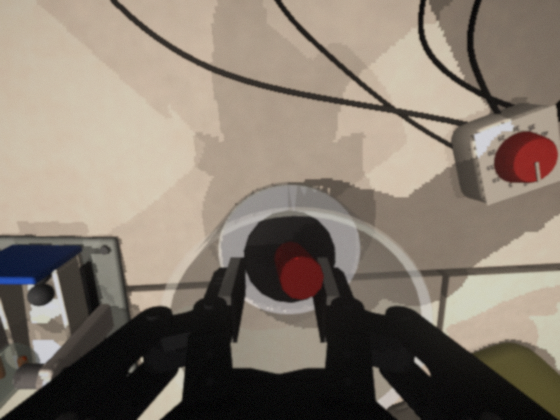

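>>> play_rows(
  increments="0 0 0 0 0 0 0;0 0 0 0 0 0 0.2;0 0 0 0 0 0 0.2;0 0 0 0 0 0 0.2;0 -0.005 0 0 0 0 0.2;0 -0.015 0 0 0 0 0.2;0 -0.03 0 0 0 0 0.2;0 -0.05 0 0 0 0 0.2;0 -0.07 0 0 0 0 0.2;0 -0.095 0 0 0 0 0.2;0 -0.12 0 0 0 0 0.2;0 -0.14 0 0 0 0 0.2",
)

```text
t: 29.97
position: [0.4856, 0.1599, 0.2462]
orientation: [-89.9, -0.2, -3.4]
ft_force: [-0.5, 0.5, 0.7]
grip_width: 0.0516
```

```bash
python3 - <<'E'
from h import *
c,s=snap('side','s26');crop('s26',200,120,350,260,4,'s26c');print(s['position'],s['ft_force'],s['grip_width'])
c,s=snap('wrist','w26')
E
```

```text
[0.48556043 0.1599448  0.2461993 ] [-0.5022166   0.48470131  0.66921321] 0.05164818902156289
```

View pics/s26c.png

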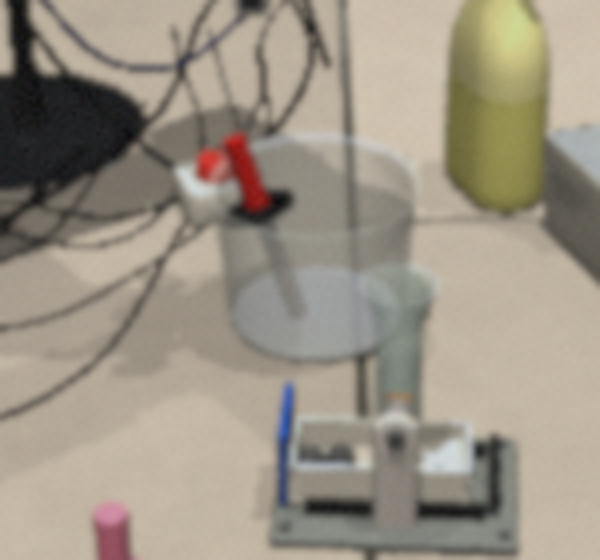

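View pics/w26.png

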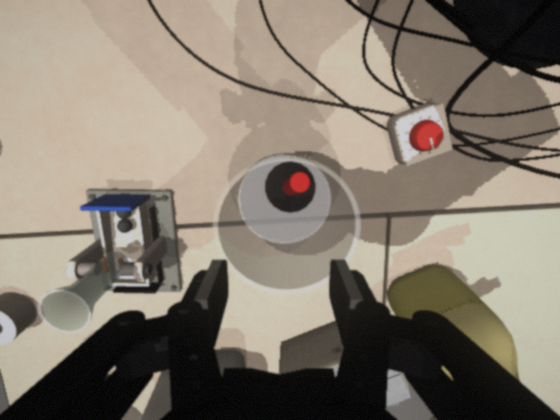

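```bash
python3 - <<'E'
from h import *
def blue(n):
    c=load(n);im=cv2.cvtColor(c['pixels'],cv2.COLOR_RGB2HSV);h,s,v=[im[...,i].astype(int) for i in range(3)]
    m=(h>105)&(h<125)&(s>110)&(v>40);P=cloud(c);m&=(abs(P[...,0]-.49)<.08)&(abs(P[...,1]+.034)<.06)
    vv,uu=np.nonzero(m);return m.sum(),uu.mean().round(2),vv.mean().round(2)
for n in ('side0','s4','s5','s7','s13','s22','s26'): print(n,blue(n))
c,s=snap('top','t26');crop('t26',255,170,315,245,8,'t26c')
for n in ('t7','t14','t23','t26'): print(n,blue(n))
# gray compare s5/s7 vs s26 in tube region via phase correlation
g=lambda n:cv2.cvtColor(load(n)['pixels'],cv2.COLOR_RGB2GRAY).astype(np.float32)
for n in ('s8','s9','s22'):
    for nm,(u0,v0,u1,v1) in (('mouth',(288,180,318,205)),('base',(265,225,332,258))):
        a=g(n)[v0:v1,u0:u1];b=g('s26')[v0:v1,u0:u1];print(n,nm,cv2.phaseCorrelate(a-a.mean(),b-b.mean()))
def prof(n):
    c=load(n);P=cloud(c);m=(abs((P-PIV)@EX)<.05)&(abs(P[...,1]+.038)<.035)&(P[...,2]>.150)&(P[...,2]<.158)
    q=P[m];return len(q),q.mean(0).round(4),q.min(0).round(4),q.max(0).round(4)
for n in ('s8','s13','s22','s26','w22','w7','t14','t26','t7'): print(n,prof(n))
E
```

```text
side0 (np.int64(29), np.float64(252.17), np.float64(224.59))
s4 (np.int64(27), np.float64(270.85), np.float64(226.15))
s5 (np.int64(9), np.float64(270.0), np.float64(235.0))
s7 (np.int64(35), np.float64(270.86), np.float64(225.2))
s13 (np.int64(15), np.float64(270.67), np.float64(227.27))
s22 (np.int64(13), np.float64(270.77), np.float64(226.31))
s26 (np.int64(30), np.float64(270.97), np.float64(224.93))
t7 (np.int64(40), np.float64(284.68), np.float64(221.72))
t14 (np.int64(40), np.float64(283.58), np.float64(221.28))
t23 (np.int64(42), np.float64(283.6), np.float64(221.29))
t26 (np.int64(43), np.float64(283.72), np.float64(221.33))
s8 mouth ((-0.7293776222039572, -0.9004988758494754), 0.2773638623555501)
s8 base ((0.2374377403068948, -0.05845461333169055), 0.729288177817692)
s9 mouth ((-0.35896298622436795, -0.7161141823097985), 0.40907436243693035)
s9 base ((0.30418039557161336, -0.04426492047108255), 0.679859882519569)
s22 mouth ((-1.9080341644399965, -2.4984096561025275), 0.1296752586364746)
s22 base ((-0.013925357645220515, 0.12644443195605604), 0.9679498146345586)
s8 (112, arr
[... 343 characters left out ...]
6 (113, array([ 0.5692, -0.0359,  0.1537]), array([ 0.5473, -0.0633,  0.15  ]), array([ 0.5916, -0.0141,  0.1575]))
w22 (375, array([ 0.5636, -0.0366,  0.1541]), array([ 0.5468, -0.0607,  0.15  ]), array([ 0.5834, -0.0143,  0.1569]))
w7 (649, array([ 0.5726, -0.0377,  0.1535]), array([ 0.5474, -0.0615,  0.15  ]), array([ 0.5936, -0.0166,  0.1567]))
t14 (61, array([ 0.572 , -0.0382,  0.154 ]), array([ 0.5495, -0.061 ,  0.1501]), array([ 0.5933, -0.0164,  0.158 ]))
t26 (67, array([ 0.5714, -0.0397,  0.1538]), array([ 0.5469, -0.0609,  0.1501]), array([ 0.5926, -0.0164,  0.1579]))
t7 (65, array([ 0.5716, -0.0381,  0.1538]), array([ 0.5466, -0.0611,  0.1502]), array([ 0.5932, -0.0163,  0.1579]))
```

View pics/t26c.png

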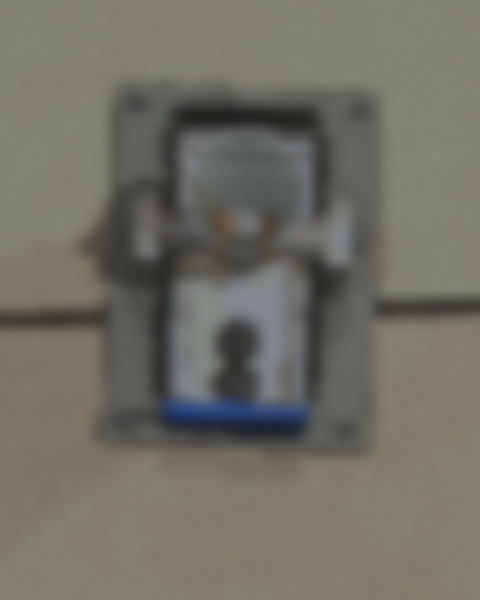

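```bash
python3 - <<'E'
from h import *
s=arm.state();print(s['t'],s['ft_force'].round(2),s['dq'].round(2))
print(workorder.hand_in())
E
```

```text
30.1167 [ 0.2   0.22 -1.51] [ 0.06  1.5  -3.74 -1.2   1.04  0.09]
the job is handed in; nothing more can be done
None
```

The job is done and handed in at about 30 s of the 61 s allowed.

I pushed the drawer home, reading 13 N at its stop, and tipped the tube up, reading about 25 N at its stop. I then took the red-handled rod from the white rack, pushed both balls through, drew the rod out and put it tip down in the beaker.

**Second ball:** The first push freed only one ball. A look down the bore showed the second still held between the lips, and the tube had been nudged about 0.02 rad off upright. I reseated the rod, squared the tube up by dragging it back, and pressed again to 36 N. That dropped the second ball.

**Rod tilt:** While I pressed the tube back against its stop, the rod turned about 10° in the grip, with no sign that it moved anything else. I set it down leaning.

**Last checks:**
- Two balls show at the front of the drawer in the top view.
- The drawer panel has not moved since it was pushed home.
- In the side view the tube mouth is within about 0.2 mm of where it stood after reaching its stop. One phase-correlation check of the mouth gave unusable results, so I relied on depth instead.
- The rod leans tip down in the beaker with its disc against the wall, and the gripper is clear.
- The label roll and timer still look untouched in the pictures, but I did not re-measure their positions.

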